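# Measure a sample in the bench photometer

## Task

Measure the sample: stand the capped glass cuvette right down in the photometer's well, shut the photometer's dark grey lid until its spring catch clicks over and holds it, then press the large round read key until its dome snaps under your finger, and let go. The lid and the key are delicate, so press by feel: go on until the click, then stop, and never lean on either; leave the small things lying round the work where they are.

Things in the scene. Friction and masses are not known exactly. Their poses are not given: they have to be found in the camera images.
- cuvette_mid (a point): Sample cuvette: clear glass vial with a white ribbed screw cap, one upright cylinder 24 mm in diameter and 64 mm tall (the top 17 mm is the cap), 35 g, standing loose on the worktop to the left of the photometer. This point is its centre, on the axis and half-way up (32 mm above its foot).
- meter: Bench photometer, white box 206 mm deep (x), 150 mm wide (y), fixed. Origin under its centre; x axis points away from the robot (yaw within 0.15 rad), y to its left, z up. Screw feet set the origin 0 to 4 mm above the worktop; all heights shift with it. Front to back: key deck 46 mm above the origin, sloping display, high deck 66 mm above it with well and lid (top of the shut lid 97 mm).
- well (a point): Centre of the mouth of the round well in the high deck: 26.5 mm in diameter with a 2 mm chamfer, upright, 40 mm deep. A cuvette that stands on its floor has its centre 8 mm below this point and 24 mm of it shows above the deck.
- lid_hinge (a point): Middle of the lid's hinge axis (parallel to the photometer's y axis), 33 mm behind the well's axis and 12 mm above the high deck.
- lid (a joint): Lid angle in rad: 0 shut, 1.57 upright. Dark grey hollow box open below: from hinge to front 62 mm, 56 mm wide, its top 19 mm above the hinge axis and its rim 10 mm below it when shut. Starts open at 1.45 to 1.65, held by friction; push it over from behind. A light spring lifts it again from shut (to 0.5 or more) unless the catch holds it (then it rests under 0.03). Over 25 N would harm it.
- lid_front (a point): Point on the outside of the lid's top, in the middle of its width, 12 mm behind its front edge (50 mm from the hinge axis along the lid, 19 mm above it when shut): the ribbed place to press. Moves with the lid.
- key_top (a point): Centre of the top of the read key: large round grey key, 23 mm in diameter, standing 5 mm above the low key deck, at the photometer's right front (the two small oblong keys left of it are not wanted). Moves with the key.
- key (a joint): Travel of the read key in m, 0 released, growing straight down to a hard stop at 0.003; springs back when let go. Resistance climbs to a peak of about 6 N near 0.0012, then the dome snaps through and it falls to about 2 N from 0.0018 on, until the stop. Only a press past 0.002 is taken. More than 20 N would harm it.
- timer: Square white timer 63 x 63 x 21 mm on the worktop, a bystander. Origin under its centre.
- dish: Glass petri dish 56 mm across, 12 mm high, a bystander. Origin under its centre.
- jar: Round white tub with lid, 53 mm across, 46 mm high, a bystander. Origin under its centre.
- pen: White marker pen 137 mm long, 18 mm thick, near the front edge, a bystander. Origin under its middle.
- catch_nose (a point): Tip of the lid's spring catch, a grey sprung hook 18 mm wide on the high deck before the lid; tip 16 mm, thumb tab 3 mm lower than the shut lid's top. As the lid shuts, it resists a push at lid_front with up to about 10 N (peak near 0.065 rad, 3 mm above shut); the force then falls and the hook snaps over the bar on the lid's front wall near 0.025 rad, 1 mm above the hard stop. Let go earlier, the lid springs up.
Things that resemble listed ones, but are neither listed nor needed, are in the scene too. There is more than one size of the part that bears cuvette_mid; the job needs the smallest.

How it is judged (in metres and radians):
On the way, in this order (a step that is already met when the one before it is completed fails the run):
1. the cuvette stands on the floor of the well and is let go (horizontal distance between cuvette_mid and well below 0.004 m and z of cuvette_mid in the frame of well below -0.006 m and angle between cuvette_mid's own z axis and vertical below 0.1 rad and contact force between the fingers and cuvette below 0.1 N), for 0.2 s.
2. the lid is shut and stays shut by its catch, untouched (value of joint lid below 0.035 rad and contact force between the fingers and lid below 0.1 N), for 0.3 s.
3. the read key is pressed past its snap with the lid still shut (value of joint key above 0.002 m and value of joint lid below 0.035 rad), for 0.1 s.
At the end, for the whole second after the job is handed in: The cuvette stands on the well's floor (centre within 4 mm of the well's axis and at least 6 mm below its mouth; 8 mm when right down), the lid is held shut by its catch (under 0.035 rad), and the read key, pressed past its snap (over 2 mm) while the lid was shut, is let go again (under 0.6 mm) (horizontal distance between cuvette_mid and well below 0.004 m and z of cuvette_mid in the frame of well below -0.006 m and value of joint lid below 0.035 rad and value of joint key below 0.0006 m); the robot touches nothing.
It fails at once if the lid is forced: pushed with more than 25 N (contact force between the fingers and lid above 25 N).
It fails at once if the read key is forced: pressed with more than 20 N (contact force between the fingers and key above 20 N).
It fails at once if a bystander is shoved more than 30 mm (distance of any of timer, dish, jar, pen from where it was at the start of the episode above 0.03 m).
It also fails if it takes over 64 s, if anything falls off the work surface, if the arm or the gripper's body presses on something with over 40 N, if the wrist force passes 120 N, or if a joint passes its speed limit or range.

## Robot

A 6-joint arm with a two-finger parallel gripper is mounted at the origin on a cart in front of the work surface, level with it; the furniture and walls round the work are solid. World frame = base frame: x ahead of the robot, y to its left, z up, the work surface at z = 0. Lengths are in mm, angles in rad, forces in N, time in s.
With the tool pointing down it reaches from about 300 to 775 mm from the base axis. Payload 14.6 kg.
Tool frame: the origin (TCP) lies at the very end of the fingers, on their centre line; the grasp point (between the pads) lies 19 mm behind it; z points along the fingers, y is the direction in which the jaws open and shut (so a half turn about z gives the same grasp; the last joint's range is limited). The gripper opens to 94 mm and grips with 3 to 60 N. Pads are 16 mm wide; open, the fingers measure 119 mm over their backs; the gripper's body (75 mm by 177 mm) begins 78 mm behind the grasp point.
Start: joints at [1.246, 0.3, 1.521, -0, 1.321, -0.067], TCP at [140.222, 531.815, 173.846] pointing down, gripper open.
Joint ranges: [-3.03, 3.03], [-0.79, 2.21], [0.23, 2.52], [-1.04, 4.18], [0, 3.07], [-2.55, 2.55]. Speed limits (rad/s): [2.22, 2.22, 2.57, 3.14, 3.14, 3.14].

## Interface

Orientations are given as [roll, pitch, yaw] about the fixed x, y, z axes, in that order (R = Rz(yaw) Ry(pitch) Rx(roll)).
In Python, from cell import manip gives the robot as it stands.
- The arm moves only by the shell command python3 -m inch 'ROWS' [FORCE]. ROWS is a JSON object of lists of equal length, an entry for each row: "grip": the opening, from -1 (shut) to 1 (fully open), so that 0 is half open; "travel": the shift along the world's x, y, z in cm, a list of three; "turn": the turn, a rotation vector about the world's x, y, z in degrees, a list of three. A call has 1 to 10 rows; each row is the pose to reach, as a shift and turn from the pose measured when the call began; what a row does not reach only later rows make up. A row lasts 1/8 s, in which the tool goes at most 62.5 mm and 10.7 degrees, less where a joint would pass 70% of its speed; a pose out of reach is approached as far as the arm can. A call with a gripper value outside its range is refused whole. The fingers move at their own pace and stop on an object; FORCE is the grip in N (left out, the last holds). Time passes only in rows, so rows that repeat a pose let the fingers close. It gives the time, the measured TCP pose, the force and the opening at its end, in the units of the state.
- manip.read_state(): the state, without advancing time (a new reading comes with each control period).
- manip.camera(name): name is "scene" or "top" or "wrist"; returns (picture, depth): 400x640x3 uint8, red, green, blue; 400x640 float32, mm along the optical axis (not along the pixel's ray), 0 where there is no reading.
- manip.calibration(name): a dict with "fx", "fy", "cx", "cy" (pixels), "world_from_camera" (4x4, takes a point from camera to world coordinates). Camera axes: x right, y up, looking along -z (the intrinsics and any distortion apply to the point x, -y, -z); pixel columns grow to the right and rows downward; lengths in mm; the calibration is good to about 2 mm. The wrist camera is an equidistant fisheye: a pixel r from the principal point sees the ray r / f radians off the axis. A picture is of the moment at which its call begins: read the wrist's pose just before it. calibration takes no time and is no camera call; for the wrist camera it gives the pose at the moment of the call.
- manip.sign_off(): hands the job in, once; it reports no verdict.
Trained networks look in the newest picture that a camera, given by its name, has taken for a name from the list of things; names that differ only in an ending like _2 or _b are one class to them, and where a whole thing is asked for, a point or a joint stands for the part that bears it (a point fixed in the world has none). Each returns a list of dicts, best first, with "p" (0 to 1); they miss things now and then, are a little off and sometimes report something else, mostly with a low value. They report only what shows in the picture. A call takes as long as a camera call. They do not tell look-alikes from the thing itself.
- manip.look_for(camera, label): "bbox" ([left, top, right, bottom] in pixels, round what is visible of it).
The state is a dict: "clock": time; "joints": joint angles; "qd": joint speeds; "effort": joint torques, N m; "eef_pos": TCP position; "eef_rot": TCP orientation; "wrist_force": force on the tool from outside, world axes, zero at the start; "moment": the same for the moment, N m; "finger_gap": finger opening in mm.
Only numpy, scipy, OpenCV 4.12 (cv2) and the standard library are available. Lean on these libraries where they do the work, as an engineer would, in place of code of your own. Each camera call takes 0.05 s, during which the arm holds its last target.

## Working session

There is one attempt and no reset: what is moved stays moved. The work goes in short steps, Python scripts to look and compute and a shell command to move; the robot and the scene stay as the last step left them, time stands still between calls to the robot, and variables do not carry over. Pictures are saved under pics/ and viewed, and the job is handed in when it is done.

```bash
ls; mkdir -p pics
python3 - <<'E'
from cell import manip
import cv2
print(manip.read_state())
for n in ("scene","top","wrist"):
    im,d=manip.camera(n); cv2.imwrite(f"pics/{n}0.png",im[:,:,::-1]); 
    import numpy as np; np.save(f"pics/{n}0.npy",d); c=manip.calibration(n); print(n,c)
E
```

```text
pics
{'clock': 0.0, 'joints': array([ 1.24636859e+00,  3.00502406e-01,  1.52157415e+00, -2.07356599e-05,
        1.32069331e+00, -6.65962793e-02]), 'qd': array([ 0.00023527, -0.00013954,  0.00030665,  0.00033641,  0.00011893,
        0.00051254]), 'effort': array([-4.66998936e-04, -5.31807017e+01, -3.52742851e+01,  7.09010242e-02,
        2.43107253e-02, -6.10261282e-05]), 'eef_pos': array([140.15338156, 531.53643977, 173.27210992]), 'eef_rot': array([-3.14041671e+00, -5.83000380e-05,  2.88376631e+00]), 'wrist_force': array([ 0.13332642, -0.11521248,  0.39367196]), 'moment': array([-0.01921044, -0.02294367,  0.02358367]), 'finger_gap': 94.30276166688164}
scene {'fx': 458.57641130927, 'fy': 458.57641130927, 'cx': 327.3710053828919, 'cy': 202.46320372461955, 'world_from_camera': array([[ 8.37256262e-01,  4.04627258e-01, -3.67802574e-01,
         1.54361403e+02],
       [-5.46468812e-01,  5.95380530e-01, -5.88976963e-01,
        -4.59825097e+02],
       [-1.93336420e-02,  6.94117286e-01,  7.19602254e-01,
         7.71085750e+02],
       [ 0.00000000e+00,  0.00000000e+00,  0.00000000e+00
[... 271 characters left out ...]
48862494e-02,  5.09682329e-03,
         1.09896183e+02],
       [ 2.27974572e-03,  1.83447847e-01,  9.83026800e-01,
         1.15194487e+03],
       [ 0.00000000e+00,  0.00000000e+00,  0.00000000e+00,
         1.00000000e+00]])}
wrist {'fx': 309.70691628693146, 'fy': 309.70691628693146, 'cx': 319.7780876272782, 'cy': 199.3536220508635, 'world_from_camera': array([[ 2.53418689e-01, -9.28257544e-01, -2.72244191e-01,
         5.97894097e+01],
       [ 9.67353436e-01,  2.42444955e-01,  7.38090347e-02,
         5.53006466e+02],
       [-2.50956275e-03, -2.82060942e-01,  9.59393208e-01,
         3.85417473e+02],
       [ 0.00000000e+00,  0.00000000e+00,  0.00000000e+00,
         1.00000000e+00]])}
```

View pics/scene0.png

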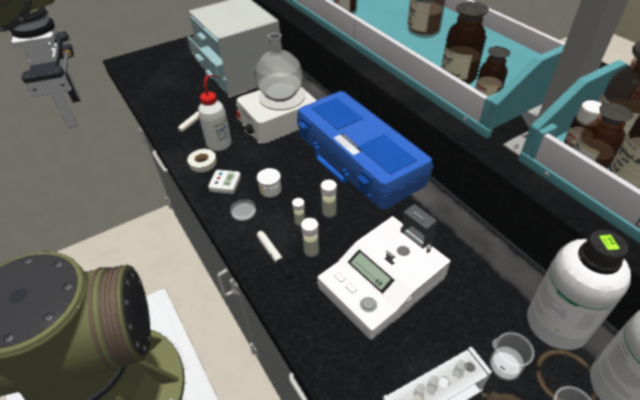

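View pics/top0.png

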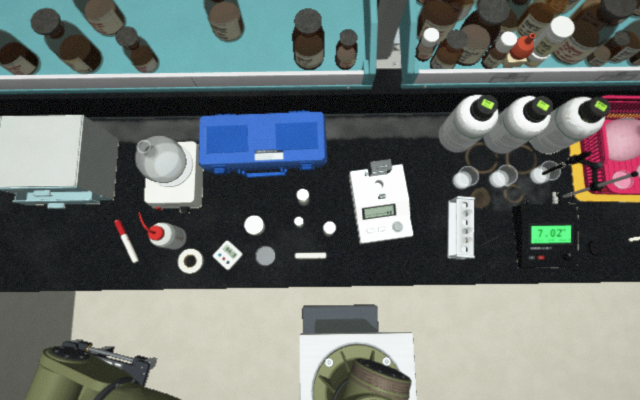

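View pics/wrist0.png

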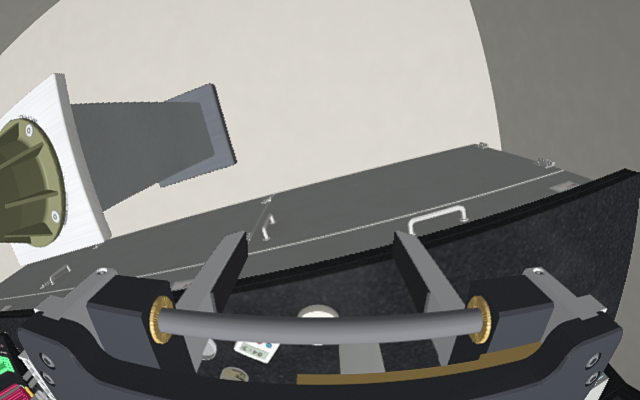

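```bash
cat > h.py <<'E'
import numpy as np, cv2
from cell import manip
def ray(c,u,v,fish=False):
    x=(u-c['cx'])/c['fx']; y=(v-c['cy'])/c['fy']
    if fish:
        r=np.hypot(x,y); s=np.sin(r)/r if r>1e-9 else 1
        d=np.array([x*s,-y*s,-np.cos(r)])
    else: d=np.array([x,-y,-1.])
    M=c['world_from_camera']; return M[:3,3],M[:3,:3]@d
def pt(c,u,v,depth,fish=False):
    o,d=ray(c,u,v,fish)
    M=c['world_from_camera']; k=-(M[:3,:3].T@d)[2]
    return o+d*depth/k
def atz(c,u,v,z,fish=False):
    o,d=ray(c,u,v,fish); return o+d*(z-o[2])/d[2]
def proj(c,P,fish=False):
    M=c['world_from_camera']; q=M[:3,:3].T@(np.asarray(P,float)-M[:3,3])
    x,y,z=q[0],-q[1],-q[2]
    if fish:
        t=np.arctan2(np.hypot(x,y),z); n=np.hypot(x,y)+1e-12
        return c['cx']+c['fx']*t*x/n, c['cy']+c['fy']*t*y/n
    return c['cx']+c['fx']*x/z, c['cy']+c['fy']*y/z
def shot(n,name,crop=None,s=1):
    c=manip.calibration(n); im,d=manip.camera(n); np.save(f'pics/{name}.npy',d); np.save(f'pics/{name}_c.npy',c,allow_pickle=True)
    b=im[:,:,::-1]
    cv2.imwrite(f'pics/{name}_full.png',b)
    if crop: l,t,r,bt=crop; b=b[t:bt,l:r]
    b=cv2.resize(np.ascontiguousarray(b),None,fx=s,fy=s,interpolation=cv2.INTER_CUBIC)
    cv2.imwrite(f'pics/{name}.png',b); return c,im,d
E
python3 - <<'E'
from h import *
for n,pts in (("top",[(303,192),(299,219),(330,225),(254,225),(228,255),(265,256),(311,256),(397,227),(378,184),(380,166)]),("scene",[(298,203),(328,184),(310,224),(369,304),(404,251),(420,216)])):
    c=manip.calibration(n); d=np.load(f'pics/{n}0.npy')
    for u,v in pts: print(n,u,v,pt(c,u,v,d[v,u]).round(1))
im=cv2.imread('pics/scene0.png')[160:350,220:480]; cv2.imwrite('pics/s_crop.png',cv2.resize(im,None,fx=3,fy=3,interpolation=2))
for n in("top","scene"):
  for l in("cuvette_mid","well","meter","lid","key","key_top","lid_front"):
    print(n,l,[(np.round(r['bbox']),round(r['p'],2)) for r in manip.look_for(n,l)][:4])
E
```

```text
top 303 192 [540.6 140.6  85.9]
top 299 219 [468.9 153.3  59.2]
top 330 225 [447.3  67.7  86. ]
top 254 225 [455.4 281.2  47.6]
top 228 255 [373.8 358.4  20.7]
top 265 256 [370.3 255.3   0.4]
top 311 256 [367.4 121.4  18.3]
top 397 227 [ 443.2 -122.5   50.6]
top 378 184 [574.4 -78.8  24.4]
top 380 166 [595.3 -66.  145.7]
scene 298 203 [462.5 152.5  64.6]
scene 328 184 [534.9 144.9  87.9]
scene 310 224 [442.7  69.2  87.7]
scene 369 304 [ 446.2 -124.    50.1]
scene 404 251 [577.3 -64.4  46.6]
scene 420 216 [595.3 -72.6 146.2]
top cuvette_mid [(array([295., 190., 312., 204.]), 0.72), (array([322., 223., 334., 233.]), 0.62), (array([214., 241., 242., 270.]), 0.61), (array([293., 220., 304., 226.]), 0.51)]
top well [(array([343., 158., 414., 242.]), 0.87), (array([247., 220., 266., 237.]), 0.69)]
top meter [(array([347., 157., 413., 244.]), 0.77)]
top lid [(array([369., 159., 385., 179.]), 0.65)]
top key [(array([367., 158., 388., 176.]), 0.28)]
top key_top []
top lid_front [(array([368., 156., 395., 177.]), 0.69), (array([348., 156., 416., 241.]), 0.69)]
scene cuvette_mid [(array([302., 219., 318., 257.]), 0.97), (array([322., 178., 337., 218.]), 0.83), (array([292., 199., 305., 226.]), 0.54), (array([318., 207., 449., 338.]), 0.19)]
scene well [(array([317., 205., 451., 338.]), 0.74), (array([366., 298., 372., 309.]), 0.56)]
scene meter [(array([320., 204., 451., 339.]), 0.97), (array([401., 206., 436., 246.]), 0.22)]
scene lid [(array([401., 205., 434., 249.]), 0.74)]
scene key [(array([364., 298., 373., 309.]), 0.63), (array([402., 206., 434., 250.]), 0.29)]
scene key_top []
scene lid_front [(array([404., 206., 437., 249.]), 0.8), (array([256., 231., 292., 280.]), 0.21)]
```

View pics/s_crop.png

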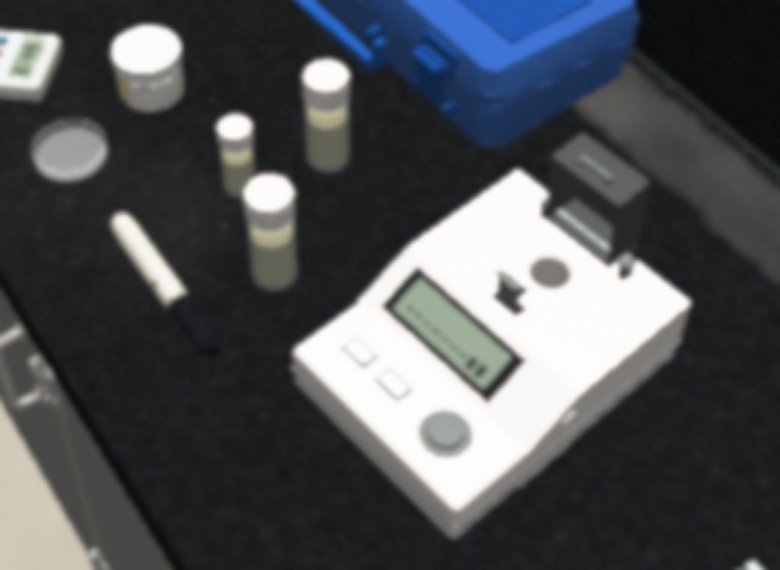

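Candidates for the cuvette, in scene pixels: (328,184) has its top at z 88, (310,224) at z 87, and (298,203) at z 64. The smallest one, 64 mm tall, is at (298,203), roughly world (465,152). In the crop the meter lies at its lower right. The lid is open near (420,216), the well is at (403,251), the large round key at (369,304), and the catch at about (390,257).

```bash
python3 -m inch '{"grip":[1,1,1,1,1,0.6,0.3,0.3,0.3,0.3],"travel":[[1,-3,4],[4,-8,6],[8,-13,6],[13,-18,6],[18,-23,6],[23,-28,5],[27,-32,4],[30,-35,3],[32,-37.9,2],[32,-37.9,2]],"turn":[[0,0,0],[0,0,4],[0,0,8],[0,0,12],[0,0,16],[0,0,20],[0,0,21],[0,0,21],[0,0,21],[0,0,21]]}' 20
python3 - <<'E'
from h import *
print(manip.read_state())
c,im,d=shot('wrist','w1')
E
```

```text
clock: 2.1
eef_pos: [460.8, 151.0, 192.9]
eef_rot: [-3.141, -0.002, -3.036]
wrist_force: [-0.9, 0.8, 0.2]
finger_gap: 61.0
{'clock': 2.1, 'joints': array([ 2.41097640e-01,  1.39858570e-01,  1.67105006e+00, -1.47808365e-04,
        1.33246343e+00, -1.43513380e+00]), 'qd': array([ 0.05786307, -0.03174046, -0.00121212,  0.00853011,  0.01331904,
        0.03882362]), 'effort': array([ -2.74173439, -42.37481833, -35.43212056,  -0.19017847,
        -0.18579089,  -0.71116688]), 'eef_pos': array([460.81825214, 150.9515996 , 192.87610186]), 'eef_rot': array([-3.14120974e+00, -1.74364894e-03, -3.03612285e+00]), 'wrist_force': array([-0.90219826,  0.80501989,  0.17812705]), 'moment': array([ 0.0315366 ,  0.03406068, -0.01259429]), 'finger_gap': 60.96652854948089}
```

View pics/w1.png

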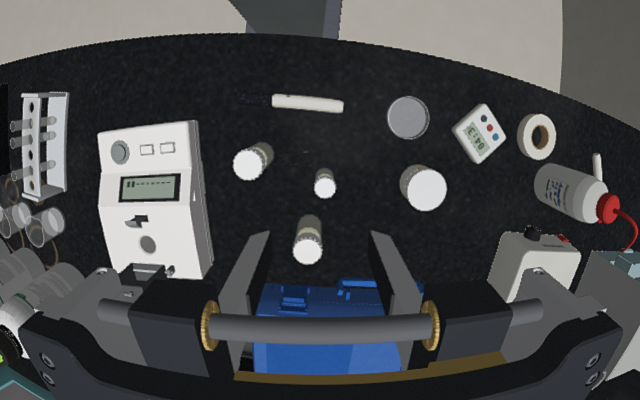

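Run:
```python
from h import *
c=manip.calibration('wrist'); d=np.load('pics/w1.npy'); im=cv2.imread('pics/w1_full.png')
for u,v in [(325,184),(120,152),(148,245),(101,127),(196,121),(209,278),(110,178),(142,268),(172,271)]:
    print(u,v,pt(c,u,v,d[v,u],True).round(1))
print(proj(c,manip.read_state()['eef_pos'],True))
# cap blob: points with z 58..70 near
H,W=d.shape; vv,uu=np.mgrid[150:220,290:360]
P=np.array([pt(c,u,v,d[v,u],True) for u,v in zip(uu.ravel(),vv.ravel()) if d[v,u]>0])
m=(P[:,2]>61)&(P[:,2]<68)
print(m.sum(),P[m].mean(0),P[m].min(0),P[m].max(0))
cv2.imwrite('pics/w1c.png',cv2.resize(im[100:290,90:360],None,fx=2.9,fy=2.9,interpolation=2))
```

```text
325 184 [458.1 157.7  65.9]
120 152 [ 444.2 -117.1   52.5]
148 245 [574.3 -79.9  50.9]
101 127 [ 415.9 -194.     2.1]
196 121 [402.  -16.6  19.2]
209 278 [643.   -4.2   1.8]
110 178 [ 481.9 -138.4   51. ]
142 268 [595.3 -76.3  80.5]
172 271 [590.2 -28.   81. ]
(np.float64(319.7001345116046), np.float64(226.69997225960884))
337 [461.74557815 157.48621985  65.39659664] [450.33363527 145.54140292  61.02266892] [472.77725277 169.60900531  67.68907374]
```

View pics/w1c.png

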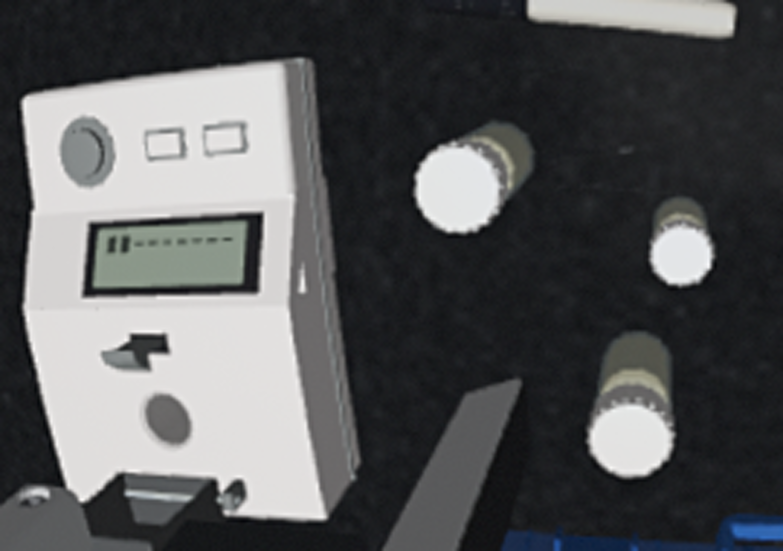

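```bash
python3 -m inch '{"grip":[0.3,0.3,0.3,0.3],"travel":[[0.05,0.65,-4],[0.05,0.65,-8],[0.05,0.65,-10.5],[0.05,0.65,-10.5]],"turn":[[0,0,0],[0,0,0],[0,0,0],[0,0,0]]}' 20
python3 - <<'E'
from h import *
s=manip.read_state();print(s['eef_pos'],s['eef_rot'])
c,im,d=shot('wrist','w2')
print(proj(c,s['eef_pos'],True))
vv,uu=np.mgrid[120:300,220:420]
P=np.array([pt(c,u,v,d[v,u],True) for u,v in zip(uu.ravel(),vv.ravel()) if d[v,u]>0])
m=(P[:,2]>62)&(P[:,2]<68)&(np.hypot(P[:,0]-461,P[:,1]-157)<16)
p=P[m];print(m.sum(),p.mean(0),(p.min(0)+p.max(0))/2,np.ptp(p,axis=0))
E
```

```text
clock: 2.65
eef_pos: [459.7, 159.4, 87.9]
eef_rot: [-3.141, -0.003, -3.034]
wrist_force: [-0.2, -0.2, 0.5]
finger_gap: 61.1
[459.72819117 159.40858275  87.85295762] [-3.14137154e+00 -3.09902015e-03 -3.03359925e+00]
(np.float64(319.71716019767075), np.float64(226.72032822771223))
637 [462.31046267 156.63098351  64.97167594] [463.13650332 156.50732469  64.6323344 ] [24.17959582 23.22532986  4.63821813]
```

View pics/w2.png

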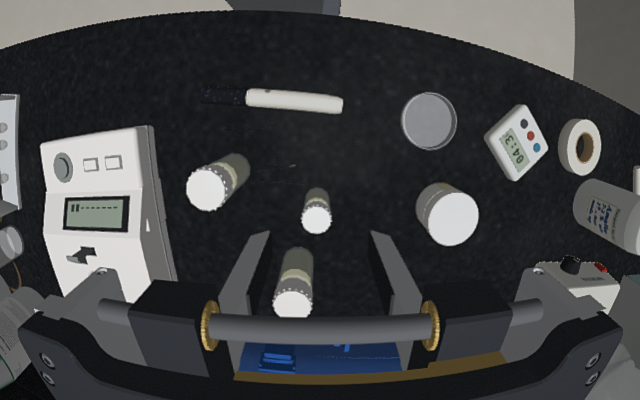

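```bash
python3 -m inch '{"grip":[0.3,0.3,0.3,0.3],"travel":[[0.28,-0.28,0],[0.28,-0.28,-2],[0.28,-0.28,-4.3],[0.28,-0.28,-4.3]],"turn":[[0,0,0],[0,0,0],[0,0,0],[0,0,0]]}' 20
python3 - <<'E'
from h import *
s=manip.read_state();print(s['eef_pos'],s['eef_rot'])
c,im,d=shot('wrist','w3',(200,120,440,300),3)
vv,uu=np.mgrid[120:300,220:420]
P=np.array([pt(c,u,v,d[v,u],True) for u,v in zip(uu.ravel(),vv.ravel()) if d[v,u]>0])
m=(P[:,2]>62)&(P[:,2]<68)&(np.hypot(P[:,0]-462,P[:,1]-157)<16)
p=P[m];print(m.sum(),p.mean(0),(p.min(0)+p.max(0))/2,np.ptp(p,axis=0))
E
```

```text
clock: 3.2
eef_pos: [463.2, 156.6, 46.2]
eef_rot: [-3.142, -0.002, -3.034]
wrist_force: [0.3, 0.1, 0.4]
finger_gap: 61.4
[463.21174329 156.61258794  46.16907186] [-3.14153890e+00 -1.80197707e-03 -3.03371084e+00]
884 [462.2306139 156.6317101  64.8918661] [462.42958873 156.5200216   64.49663001] [23.58445073 24.07248255  4.95329443]
```

View pics/w3.png

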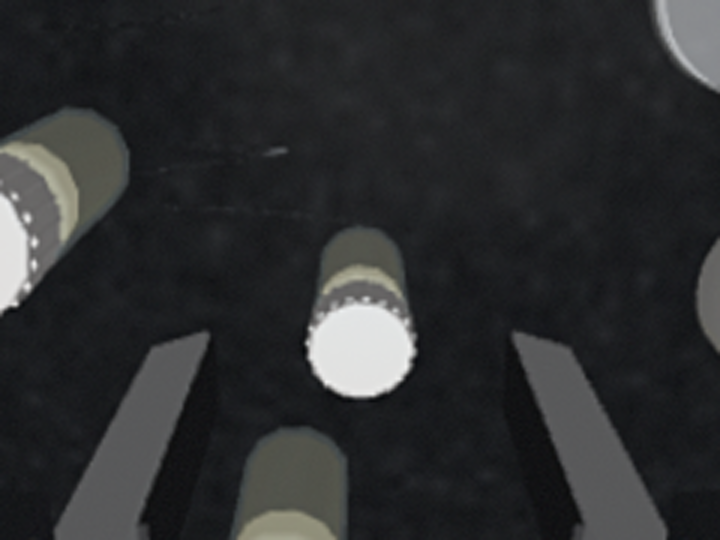

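```bash
python3 -m inch '{"grip":[0.3,-1,-1,-1,-1,-1,-1],"travel":[[-0.08,0,-0.1],[-0.08,0,-0.1],[-0.08,0,-0.1],[-0.08,0,-0.1],[-0.08,0,-0.1],[-0.08,0,-0.1],[-0.08,0,-0.1]],"turn":[[0,0,0],[0,0,0],[0,0,0],[0,0,0],[0,0,0],[0,0,0],[0,0,0]]}' 15
python3 - <<'E'
from h import *
s=manip.read_state();print(s['eef_pos'],s['eef_rot'])
E
```

```text
clock: 4.12
eef_pos: [463.0, 156.8, 46.1]
eef_rot: [3.141, -0.0, -3.034]
wrist_force: [-0.4, -0.7, -1.0]
finger_gap: 4.7
[462.99924942 156.75020698  46.05078407] [ 3.14143200e+00 -3.39774738e-04 -3.03369194e+00]
```

Run:
```python
from h import *
s=manip.read_state();print(s['finger_gap'])
c,im,d=shot('wrist','w4',(200,120,440,300),3)
shot('scene','s4',(220,140,420,300),4)
print(manip.read_state()['finger_gap'])
```

```text
4.7086237210228825
0.49275940482588426
```

View pics/w4.png

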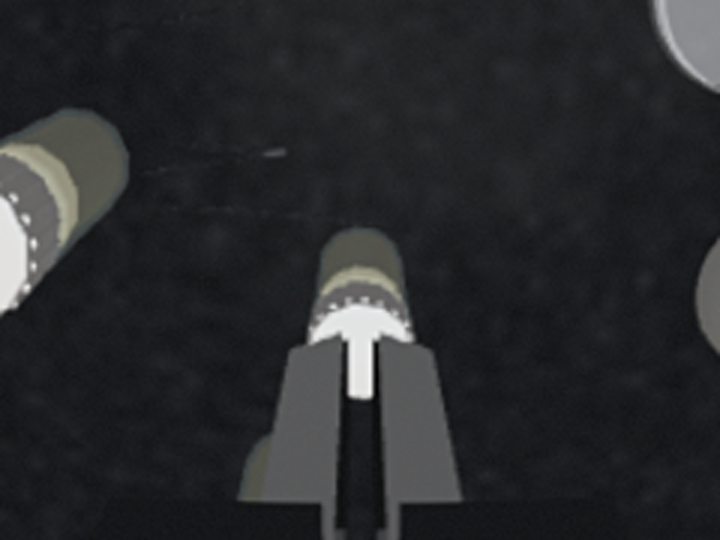

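View pics/s4.png

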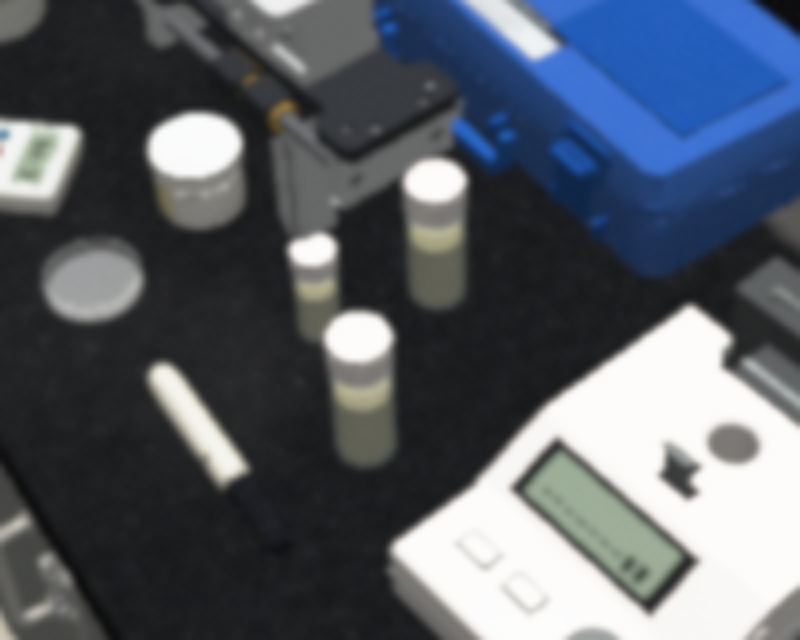

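Run:
```python
from h import *
for n,ptsl in (('w4',[(300,236),(305,238),(338,238),(341,250),(320,240),(320,225),(320,250),(320,258)]),('s4',[(297,192),(295,197),(300,190),(298,203),(300,201),(328,185)])):
    c=np.load(f'pics/{n}_c.npy',allow_pickle=True).item(); d=np.load(f'pics/{n}.npy')
    for u,v in ptsl: print(n,u,v,d[v,u],pt(c,u,v,d[v,u],n=='w4').round(1))
    print(proj(c,[462,156.7,46],n=='w4'),proj(c,[462,156.7,64],n=='w4'))
```

```text
w4 300 236 183.60808 [453.9 144.   88. ]
w4 305 238 181.85863 [454.  147.1  90. ]
w4 338 238 181.29886 [451.6 166.4  90.5]
w4 341 250 166.0687 [451.8 167.2 106.4]
w4 320 240 209.4273 [465.3 157.2  64.9]
w4 320 225 206.56252 [454.5 156.   64.7]
w4 320 250 209.89041 [472.1 158.   66.4]
w4 320 258 283.3669 [511.4 162.3   1.4]
(np.float64(319.7817947630912), np.float64(225.43772787221823)) (np.float64(319.7514817278879), np.float64(234.98927812242044))
s4 297 192 944.36273 [458.1 143.4 107.7]
s4 295 197 957.69507 [454.6 148.   91.2]
s4 300 190 946.3143 [465.5 143.7 109.1]
s4 298 203 983.33966 [462.8 153.1  63.9]
s4 300 201 986.9658 [469.3 155.5  64.2]
s4 328 185 985.69244 [533.2 142.3  87.8]
(np.float64(297.3576604800679), np.float64(207.86137842353253)) (np.float64(296.8010156087229), np.float64(202.1161329734957))
```

Run:
```python
from h import *
for n in ('w3','w2'):
    c=np.load(f'pics/{n}_c.npy',allow_pickle=True).item(); d=np.load(f'pics/{n}.npy')
    print(n)
    for u,v in [(263,236),(266,233),(260,240),(250,256),(374,233),(378,236),(382,242),(390,256)]: print(u,v,d[v,u],pt(c,u,v,d[v,u],True).round(1))
c=np.load('pics/w4_c.npy',allow_pickle=True).item(); d=np.load('pics/w4.npy')
print('w4 column')
for v in range(228,290,4): print(v,[pt(c,u,v,d[v,u],True).round(0) for u in (306,)])
```

```text
w3
263 236 183.75523 [456.9 121.6  88.1]
266 233 188.225 [456.7 122.6  83.5]
260 240 175.78958 [456.1 121.2  96.2]
250 256 158.26462 [457.4 119.2 114.8]
374 233 188.4808 [449.6 188.9  83.1]
378 236 183.70137 [449.3 190.5  88.1]
382 242 175.49112 [449.4 191.4  96.7]
390 256 158.10284 [449.3 192.3 114.8]
w2
263 236 183.94635 [453.5 124.4 129.6]
266 233 187.40337 [452.9 125.6 125.9]
260 240 176.95976 [453.1 123.8 136.8]
250 256 157.96475 [453.9 122.1 156.7]
374 233 187.14854 [445.6 191.4 126. ]
378 236 184.39429 [446.1 193.5 129.1]
382 242 175.6301 [446.  194.2 138.2]
390 256 158.09567 [445.9 195.2 156.5]
w4 column
228 [array([457., 147.,  65.])]
232 [array([460., 147.,  65.])]
236 [array([454., 148.,  88.])]
240 [array([454., 148.,  93.])]
244 [array([454., 148.,  99.])]
248 [array([454., 148., 104.])]
252 [array([454., 148., 109.])]
256 [array([454., 149., 114.])]
260 [array([453., 149., 119.])]
264 [array([454., 149., 122.])]
268 [array([453., 149., 127.])]
272 [array([454., 149., 131.])]
276 [array([453., 150., 135.])]
280 [array([454., 150., 138.])]
284 [array([453., 150., 141.])]
288 [array([430., 149., 181.])]
```

Although the state reads TCP z = 46, both cameras show the fingertips at about z 83. The jaws closed above the cap, and the cuvette did not move. So the real tips sit about 37 mm above the reported TCP. I'll open, go lower and check against the picture.

```bash
python3 -m inch '{"grip":[0,0,0,0,0,0,0],"travel":[[0,0,0],[0,0,0],[0,0,0],[0,0,0],[-0.05,0,-1.0],[-0.05,0,-2.2],[-0.05,0,-2.2]],"turn":[[0,0,0],[0,0,0],[0,0,0],[0,0,0],[0,0,0],[0,0,0],[0,0,0]]}' 15
python3 - <<'E'
from h import *
s=manip.read_state();print(s['eef_pos'],s['eef_rot'])
c,im,d=shot('wrist','w5',(200,120,440,300),3)
shot('scene','s5',(220,140,420,300),4)
vv,uu=np.mgrid[120:300,220:420]
P=np.array([pt(c,u,v,d[v,u],True) for u,v in zip(uu.ravel(),vv.ravel()) if d[v,u]>0])
m=(P[:,2]>62)&(P[:,2]<68)&(np.hypot(P[:,0]-462,P[:,1]-157)<16)
p=P[m];print(m.sum(),p.mean(0),(p.min(0)+p.max(0))/2,np.ptp(p,axis=0))
for u in (270,275,366,372):
  print(u,[(v,*pt(c,u,v,d[v,u],True).round(0)) for v in range(226,242,2)])
E
```

```text
clock: 5.1
eef_pos: [461.7, 156.5, 22.7]
eef_rot: [-3.141, -0.003, -3.034]
wrist_force: [-0.8, -0.5, -1.0]
finger_gap: 46.9
[461.72829122 156.54126445  22.74895311] [-3.14139386e+00 -2.61725266e-03 -3.03373448e+00]
1081 [461.91943781 156.57378569  64.89097416] [462.32744433 156.63275631  64.40798081] [23.3065049  24.15086441  4.67992233]
270 [(226, np.float64(474.0), np.float64(117.0), np.float64(1.0)), (228, np.float64(476.0), np.float64(117.0), np.float64(1.0)), (230, np.float64(478.0), np.float64(117.0), np.float64(1.0)), (232, np.float64(479.0), np.float64(117.0), np.float64(1.0)), (234, np.float64(455.0), np.float64(125.0), np.float64(61.0)), (236, np.float64(454.0), np.float64(126.0), np.float64(66.0)), (238, np.float64(454.0), np.float64(126.0), np.float64(69.0)), (240, np.float64(455.0), np.float64(127.0), np.float64(69.0))]
275 [(226, np.float64(474.0), np.float64(121.0), np.float64(-0.0)), (228, np.float64(475.0), np.float64(121.0), np.float64(1.0)), (230, np.float64(477.0), np.float64(121.0), np.float64(1.0)), (232, np.float64(454.0), np.float64(128.0), np.float64(59.0)), 
[... 562 characters left out ...]
1.0)), (236, np.float64(448.0), np.float64(183.0), np.float64(65.0)), (238, np.float64(449.0), np.float64(183.0), np.float64(68.0)), (240, np.float64(449.0), np.float64(182.0), np.float64(70.0))]
372 [(226, np.float64(465.0), np.float64(200.0), np.float64(0.0)), (228, np.float64(467.0), np.float64(200.0), np.float64(1.0)), (230, np.float64(469.0), np.float64(200.0), np.float64(1.0)), (232, np.float64(471.0), np.float64(201.0), np.float64(-0.0)), (234, np.float64(472.0), np.float64(201.0), np.float64(0.0)), (236, np.float64(448.0), np.float64(187.0), np.float64(64.0)), (238, np.float64(448.0), np.float64(186.0), np.float64(68.0)), (240, np.float64(449.0), np.float64(186.0), np.float64(69.0))]
```

View pics/w5.png

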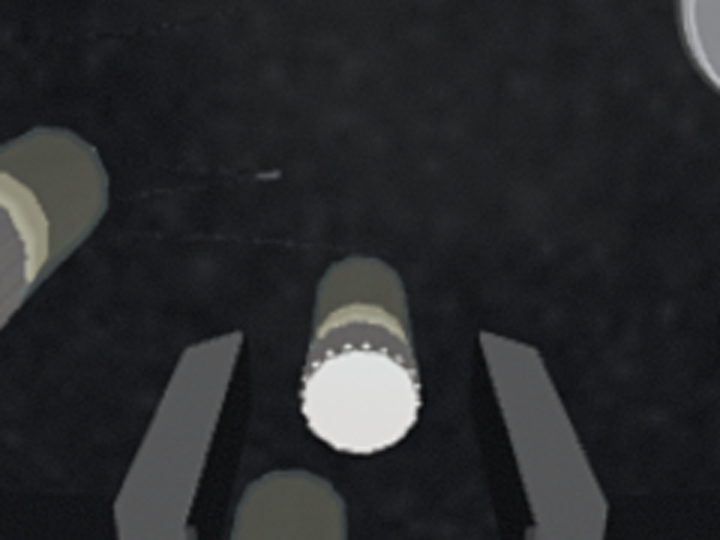

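View pics/s5.png

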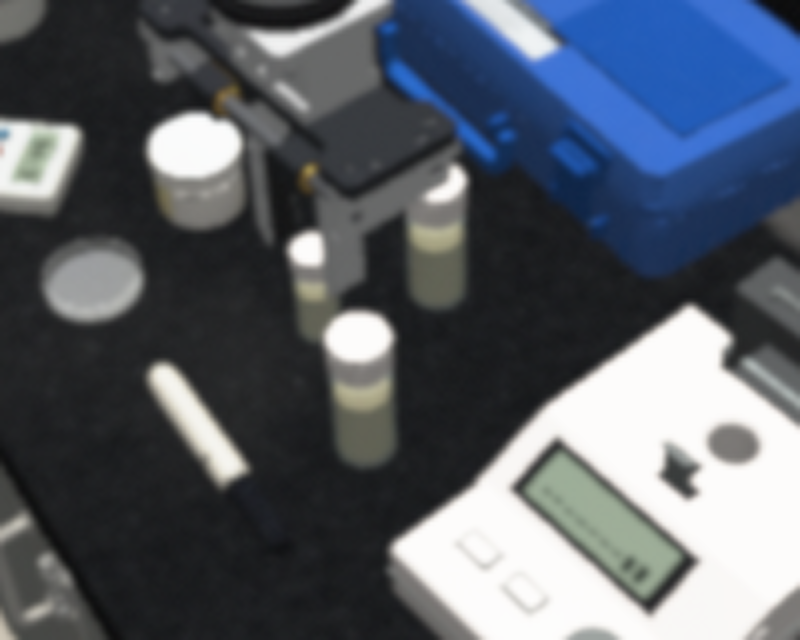

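```bash
python3 -m inch '{"grip":[0,0,0,-1,-1,-1,-1,-1],"travel":[[0.03,0,-0.7],[0.03,0,-1.4],[0.03,0,-1.4],[0.03,0,-1.4],[0.03,0,-1.4],[0.03,0,-1.4],[0.03,0,-1.4],[0.03,0,-1.4]],"turn":[[0,0,0],[0,0,0],[0,0,0],[0,0,0],[0,0,0],[0,0,0],[0,0,0],[0,0,0]]}' 15
python3 - <<'E'
from h import *
s=manip.read_state();print(s['eef_pos'],s['eef_rot'],s['wrist_force'],s['finger_gap'])
c,im,d=shot('wrist','w6',(200,120,440,300),3)
for u in (296,300,340,344):
  print(u,[(v,*pt(c,u,v,d[v,u],True).round(0)) for v in range(228,242,2)])
E
```

```text
clock: 6.2
eef_pos: [462.8, 156.7, 10.0]
eef_rot: [3.141, -0.001, -3.034]
wrist_force: [-0.1, 0.0, 1.4]
finger_gap: 23.4
[462.82717609 156.74497359   9.99140235] [ 3.14148188e+00 -5.39701665e-04 -3.03376129e+00] [-0.07795099  0.01330745  1.44351983] 23.374780400735453
296 [(228, np.float64(469.0), np.float64(139.0), np.float64(1.0)), (230, np.float64(471.0), np.float64(139.0), np.float64(1.0)), (232, np.float64(455.0), np.float64(141.0), np.float64(44.0)), (234, np.float64(454.0), np.float64(141.0), np.float64(48.0)), (236, np.float64(454.0), np.float64(142.0), np.float64(51.0)), (238, np.float64(455.0), np.float64(142.0), np.float64(54.0)), (240, np.float64(454.0), np.float64(142.0), np.float64(57.0))]
300 [(228, np.float64(469.0), np.float64(142.0), np.float64(1.0)), (230, np.float64(470.0), np.float64(142.0), np.float64(2.0)), (232, np.float64(473.0), np.float64(142.0), np.float64(1.0)), (234, np.float64(456.0), np.float64(144.0), np.float64(44.0)), (236, np.float64(455.0), np.float64(144.0), np.float64(48.0)), (238, np.float64(456.0), np.float64(144.0), np.float64(50.0)), (240, n
[... 243 characters left out ...]
)), (234, np.float64(453.0), np.float64(168.0), np.float64(45.0)), (236, np.float64(453.0), np.float64(168.0), np.float64(48.0)), (238, np.float64(453.0), np.float64(168.0), np.float64(51.0)), (240, np.float64(453.0), np.float64(168.0), np.float64(53.0))]
344 [(228, np.float64(466.0), np.float64(176.0), np.float64(-0.0)), (230, np.float64(467.0), np.float64(176.0), np.float64(1.0)), (232, np.float64(451.0), np.float64(171.0), np.float64(45.0)), (234, np.float64(451.0), np.float64(170.0), np.float64(48.0)), (236, np.float64(451.0), np.float64(170.0), np.float64(52.0)), (238, np.float64(451.0), np.float64(170.0), np.float64(54.0)), (240, np.float64(451.0), np.float64(170.0), np.float64(57.0))]
```

View pics/w6.png

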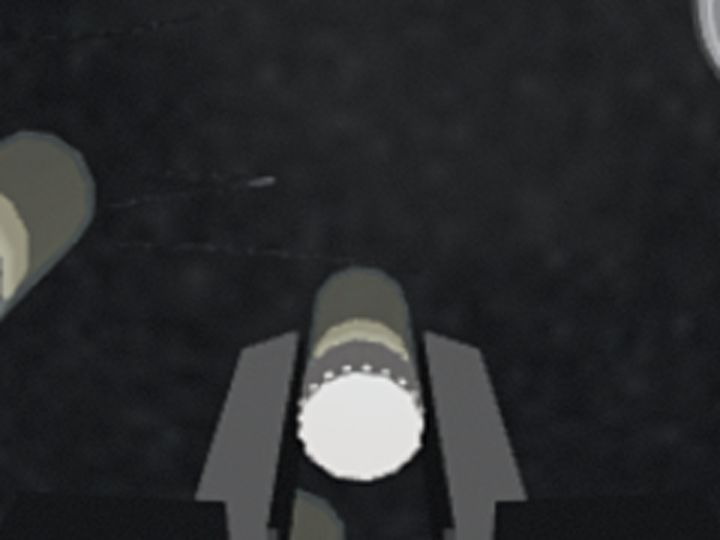

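```bash
python3 -m inch '{"grip":[-1,-1,-1,-1,-1,-1,-1],"travel":[[0,0,3],[0,0,7],[1,-3,11],[3,-8,12],[5,-12,12],[6,-14,12],[6,-14,12]],"turn":[[0,0,0],[0,0,0],[0,0,0],[0,0,0],[0,0,0],[0,0,0],[0,0,0]]}' 15
python3 - <<'E'
from h import *
s=manip.read_state();print(s['eef_pos'],s['eef_rot'],s['wrist_force'],s['finger_gap'])
c,im,d=shot('wrist','w7')
E
```

```text
clock: 7.12
eef_pos: [522.9, 15.7, 129.6]
eef_rot: [3.141, -0.001, -3.036]
wrist_force: [0.4, 0.5, -0.2]
finger_gap: 23.6
[522.92004667  15.72146094 129.63192672] [ 3.14138383e+00 -1.17003772e-03 -3.03572193e+00] [ 0.44062692  0.52819624 -0.18819486] 23.565475859693244
```

View pics/w7.png

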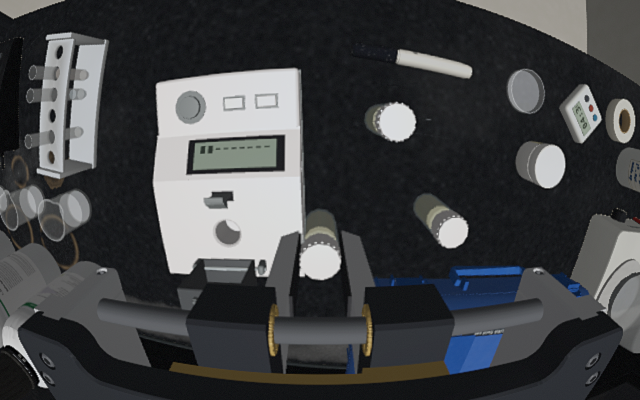

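Run:
```python
from h import *
im=cv2.imread('pics/w7_full.png'); c=np.load('pics/w7_c.npy',allow_pickle=True).item(); d=np.load('pics/w7.npy')
cv2.imwrite('pics/w7a.png',cv2.resize(im[180:290,150:300],None,fx=5,fy=5,interpolation=2))
cv2.imwrite('pics/w7b.png',cv2.resize(im[60:190,145:310],None,fx=4.5,fy=4.5,interpolation=2))
H,W=d.shape
P=np.full((H,W,3),np.nan)
for v in range(50,290):
  for u in range(140,330):
    if d[v,u]>0: P[v,u]=pt(c,u,v,d[v,u],True)
np.save('pics/w7P.npy',P)
for (u,v) in [(200,230),(260,230),(270,210),(200,250),(205,128),(250,125),(165,85),(189,105),(235,102)]:
  print(u,v,P[v-2:v+3,u-2:u+3].reshape(-1,3).mean(0).round(1))
```

```text
200 230 [ 565.1 -100.9   67.6]
260 230 [557.1 -38.7  67.5]
270 210 [535.6 -30.   67.5]
200 250 [ 587.7 -101.8   67.7]
205 128 [ 465.2 -104.5   47.7]
250 125 [459.4 -58.3  47.7]
165 85 [ 422.7 -152.9   48. ]
189 105 [ 442.9 -121.2   52.9]
235 102 [438.2 -74.5  50. ]
```

View pics/w7a.png

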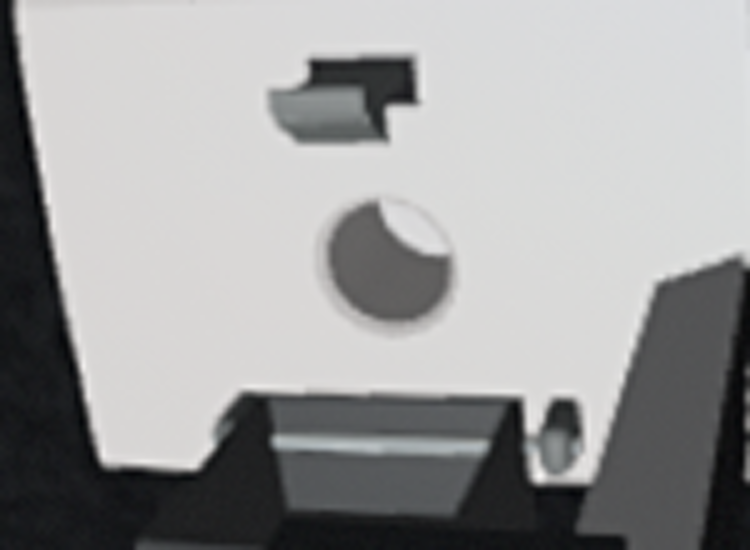

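View pics/w7b.png

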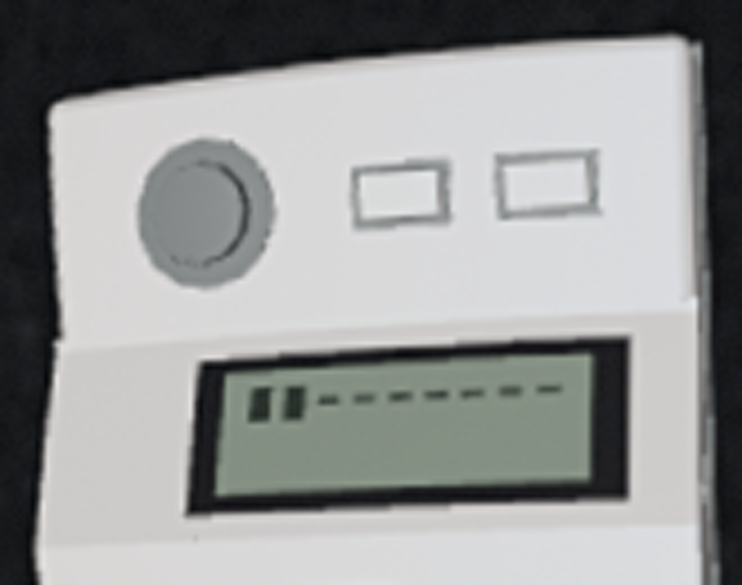

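Run:
```python
from h import *
c=np.load('pics/w7_c.npy',allow_pickle=True).item(); P=np.load('pics/w7P.npy')
f=lambda x,y:(x/4.5+145,y/4.5+60); g=lambda x,y:(x/5+150,y/5+180)
print('well',atz(c,*g(387,265),67.5,True), 'LR',atz(c,*g(316,265),67.5,True),atz(c,*g(458,265),67.5,True),atz(c,*g(388,193),67.5,True),atz(c,*g(388,338),67.5,True))
a=atz(c,*f(205,363),50,True);b=atz(c,*f(628,340),50,True);print('lcd',np.arctan2(-(b-a)[0],(b-a)[1]))
a=atz(c,*f(188,515),62,True);b=atz(c,*f(628,497),62,True);print('lcd2',np.arctan2(-(b-a)[0],(b-a)[1]))
a=atz(c,*f(352,172),49,True);b=atz(c,*f(598,150),49,True);print('keys',np.arctan2(-(b-a)[0],(b-a)[1]))
# key blob
zz=P[80:130,165:215].reshape(-1,3); m=(zz[:,2]>51.5)&(zz[:,2]<55); k=zz[m]; print('key',m.sum(),k.mean(0),(k.min(0)+k.max(0))/2,np.ptp(k,axis=0))
# deck side edge: high-deck right side, per row
for zlo,zhi,r0,r1 in ((64,70,190,255),(46,50,80,125)):
  L=[]
  for v in range(r0,r1):
    row=P[v,150:310]; m=(row[:,2]>zlo)&(row[:,2]<zhi)
    if m.any(): i=np.where(m)[0][0]; L.append(row[i][:2])
  L=np.array(L); p=np.polyfit(L[:,0],L[:,1],1); r=L[:,1]-np.polyval(p,L[:,0]); k=abs(r)<1.5; p=np.polyfit(L[k,0],L[k,1],1); print('edge slope',p, np.arctan(p[0]))
```

```text
well [564.43400414 -71.58290344  67.5       ] LR [566.4386905 -86.6199455  67.5      ] [562.53713864 -56.97677624  67.5       ] [549.17373305 -71.45029595  67.5       ] [580.50072969 -71.43627629  67.5       ]
lcd 0.12492310708800299
lcd2 0.1313430151716795
keys 0.1462281229210002
key 342 [ 444.88670468 -121.51266643   52.83612414] [ 444.87664412 -121.22090484   53.19318838] [21.93293858 22.53469842  3.26110374]
edge slope [ 1.40518688e-01 -2.27062049e+02] 0.13960462187642278
edge slope [ 6.05885575e-02 -1.87849817e+02] 0.06051458074583638
```

```bash
python3 -m inch '{"grip":[-1,-1,-1,-1,-1,-1],"travel":[[2,-3,0],[3.2,-6,0],[4.21,-8.72,0],[4.21,-8.72,-2],[4.21,-8.72,-3.4],[4.21,-8.72,-3.4]],"turn":[[0,0,0],[0,0,1],[0,0,1.4],[0,0,1.4],[0,0,1.4],[0,0,1.4]]}' 15
python3 - <<'E'
from h import *
s=manip.read_state();print(s['eef_pos'],s['eef_rot'],s['wrist_force'],s['finger_gap'])
c,im,d=shot('wrist','w8',(220,120,420,280),4)
vv,uu=np.mgrid[120:300,220:420]
P=np.array([pt(c,u,v,d[v,u],True) for u,v in zip(uu.ravel(),vv.ravel()) if d[v,u]>0])
e=s['eef_pos']; m=(P[:,2]>e[2]+51)&(P[:,2]<e[2]+57)&(np.hypot(P[:,0]-e[0],P[:,1]-e[1])<13.5)
p=P[m];print(m.sum(),p.mean(0),(p.min(0)+p.max(0))/2,np.ptp(p,axis=0))
shot('scene','s8',(360,190,460,270),7)
E
```

```text
clock: 7.92
eef_pos: [564.0, -69.6, 94.8]
eef_rot: [3.141, -0.003, -3.009]
wrist_force: [-0.1, -0.3, -0.6]
finger_gap: 23.3
[564.0203053  -69.57406876  94.75948587] [ 3.14056721e+00 -3.12923183e-03 -3.00926891e+00] [-0.13502831 -0.33640513 -0.58434154] 23.339437348410883
1257 [563.00092182 -69.65607609 149.55620375] [564.04155714 -69.88170191 148.76775123] [24.39876805 24.12123751  5.85660999]
```

View pics/w8.png

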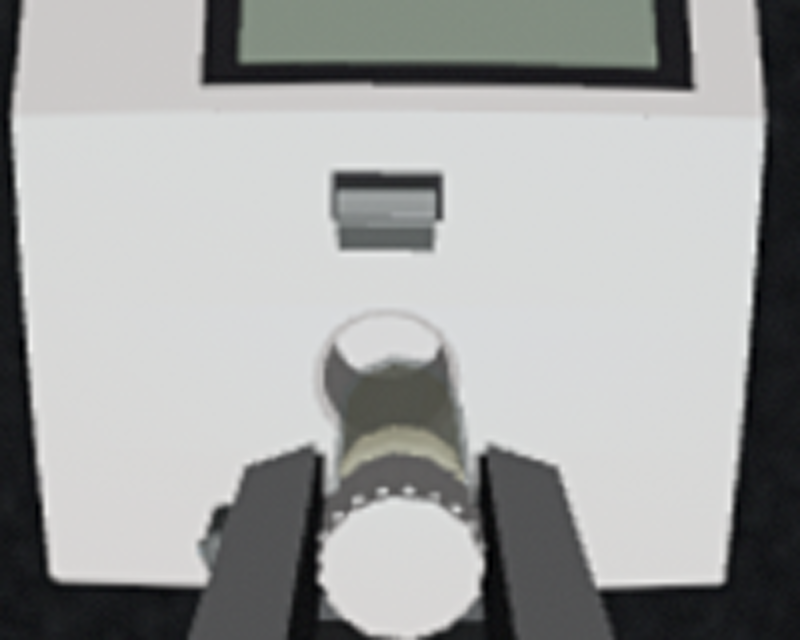

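View pics/s8.png

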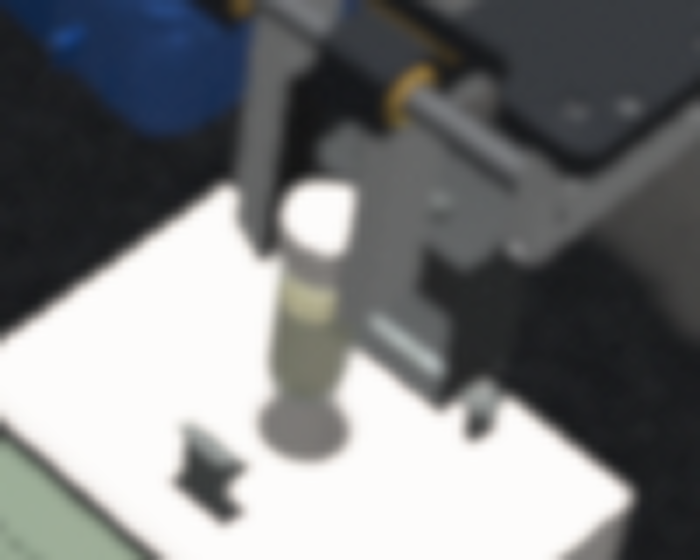

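Run:
```python
from h import *
c=np.load('pics/w8_c.npy',allow_pickle=True).item()
g=lambda x,y:(x/4+220,y/4+120)
for q in ((386,308),(313,375),(460,370)): print(q,atz(c,*g(*q),67.5,True))
e=np.array([563.5,-69.8,0])
w=np.array([564.5,-71.6,67.5])
for name,ctr,z,r in (('foot',e,84.5,12),('well',w,67.5,15.25)):
    pts=np.array([proj(c,[ctr[0]+r*np.cos(a),ctr[1]+r*np.sin(a),z],True) for a in np.linspace(0,2*np.pi,60)])
    if name=='foot': A=pts
    else: B=pts
im=cv2.imread('pics/w8.png')
for p,col in ((A,(0,0,255)),(B,(0,160,0))):
    q=((p-[220,120])*4).round().astype(int); cv2.polylines(im,[q.reshape(-1,1,2)],True,col,1)
cv2.imwrite('pics/w8o.png',im)
s=manip.read_state();print(s['eef_pos'],s['clock'])
```

```text
(386, 308) [549.51957771 -74.11834816  67.5       ]
(313, 375) [565.62549562 -87.06361583  67.5       ]
(460, 370) [560.53433026 -57.43803313  67.5       ]
[564.85784477 -69.96636224  96.1989454 ] 8.025
```

View pics/w8o.png

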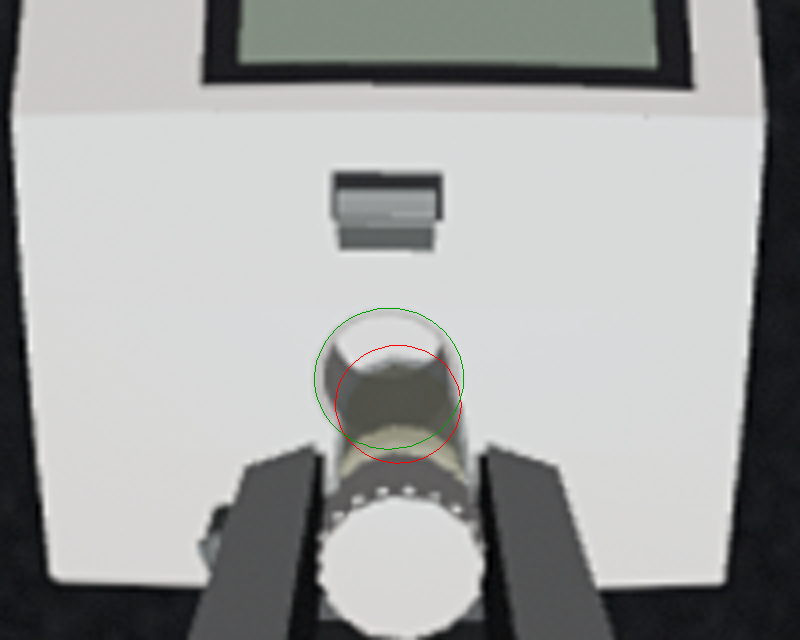

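```bash
python3 -m inch '{"grip":[-1,-1,-1,-1],"travel":[[0.06,-0.2,0],[0.06,-0.2,-0.9],[0.06,-0.2,-1.4],[0.06,-0.2,-1.4]],"turn":[[0,0,0],[0,0,0],[0,0,0],[0,0,0]]}' 15
python3 - <<'E'
from h import *
s=manip.read_state();print(s['eef_pos'],s['eef_rot'],s['wrist_force'],s['finger_gap'])
c,im,d=shot('wrist','w9',(220,120,420,280),4)
vv,uu=np.mgrid[120:300,220:420]
P=np.array([pt(c,u,v,d[v,u],True) for u,v in zip(uu.ravel(),vv.ravel()) if d[v,u]>0])
e=s['eef_pos']; m=(P[:,2]>e[2]+51)&(P[:,2]<e[2]+57)&(np.hypot(P[:,0]-e[0],P[:,1]-e[1])<13.5)
p=P[m];print(m.sum(),p.mean(0),(p.min(0)+p.max(0))/2,np.ptp(p,axis=0))
ctr=p.mean(0)
im=cv2.imread('pics/w9.png')
for ct,z,r,col in (((564.5,-72),67.5,15.25,(0,160,0)),(ctr,ctr[2]-64.,12,(0,0,255)),(ctr,ctr[2],12,(0,0,255))):
    p=np.array([proj(c,[ct[0]+r*np.cos(a),ct[1]+r*np.sin(a),z],True) for a in np.linspace(0,2*np.pi,60)])
    q=((p-[220,120])*4).round().astype(int); cv2.polylines(im,[q.reshape(-1,1,2)],True,col,1)
cv2.imwrite('pics/w9o.png',im)
E
```

```text
clock: 8.52
eef_pos: [565.2, -71.9, 81.6]
eef_rot: [3.141, -0.002, -3.01]
wrist_force: [0.6, 0.1, -0.9]
finger_gap: 23.7
[565.15703623 -71.91476857  81.6013583 ] [ 3.14104947e+00 -1.73904945e-03 -3.00952162e+00] [ 0.61449917  0.14065984 -0.87527177] 23.658587729485124
1256 [563.9891009  -71.9973036  136.35594822] [564.96935307 -72.1491358  135.59924495] [23.98920261 24.26455816  5.92467817]
```

View pics/w9o.png

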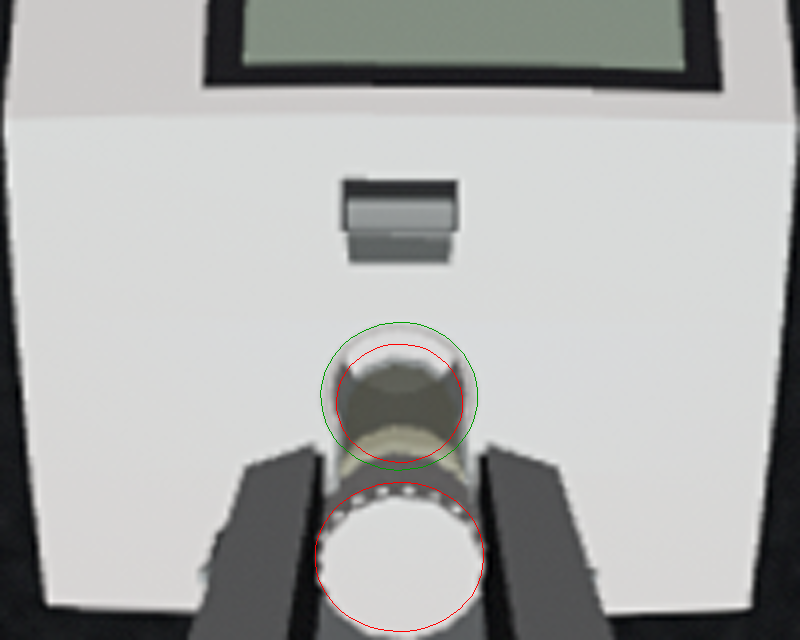

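```bash
python3 -m inch '{"grip":[-1,-1,-1,-1],"travel":[[0,0,-0.3],[0,0,-0.6],[0,0,-1],[0,0,-1]],"turn":[[0,0,0],[0,0,0],[0,0,0],[0,0,0]]}' 15
python3 - <<'E'
from h import *
s=manip.read_state();print(s['eef_pos'],s['eef_rot'],s['wrist_force'],s['moment'],s['finger_gap'])
c,im,d=shot('wrist','w10',(220,120,420,280),4)
E
```

```text
clock: 9.07
eef_pos: [565.2, -71.9, 71.6]
eef_rot: [3.141, -0.002, -3.01]
wrist_force: [-0.3, 0.2, -0.8]
finger_gap: 23.7
[565.15379902 -71.92491662  71.55510139] [ 3.14100202e+00 -1.82402363e-03 -3.00959323e+00] [-0.26608542  0.20220759 -0.81622395] [-0.00563408  0.00875068 -0.01805396] 23.654068469198947
```

View pics/w10.png

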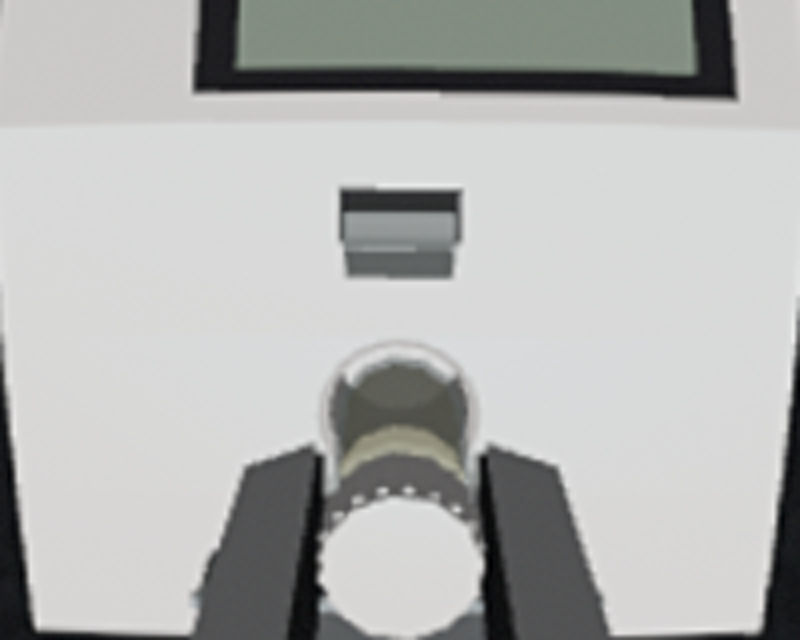

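```bash
python3 -m inch '{"grip":[-1,-1,-1,-1,-1],"travel":[[0,0,-0.6],[0,0,-1.2],[0,0,-1.8],[0,0,-2.6],[0,0,-2.8]],"turn":[[0,0,0],[0,0,0],[0,0,0],[0,0,0],[0,0,0]]}' 15; python3 -m inch '{"grip":[-1,-1],"travel":[[0,0,-0.2],[0,0,-0.3]],"turn":[[0,0,0],[0,0,0]]}' 15
```

```text
clock: 9.75
eef_pos: [564.9, -71.9, 43.0]
eef_rot: [3.141, -0.002, -3.01]
wrist_force: [0.3, 0.5, -0.3]
finger_gap: 23.2
clock: 10.0
eef_pos: [565.0, -71.9, 40.0]
eef_rot: [3.141, -0.002, -3.01]
wrist_force: [0.9, -0.5, -0.5]
finger_gap: 23.2
```

```bash
python3 -m inch '{"grip":[-1,-1,-1],"travel":[[0,0,-0.1],[0,0,-0.2],[0,0,-0.2]],"turn":[[0,0,0],[0,0,0],[0,0,0]]}' 15
python3 - <<'E'
from h import *
s=manip.read_state();print(s['eef_pos'],s['wrist_force'],s['moment'],s['finger_gap'])
shot('scene','s11',(360,190,460,270),7)
E
```

```text
clock: 10.38
eef_pos: [565.0, -71.9, 37.9]
eef_rot: [3.141, -0.002, -3.01]
wrist_force: [0.6, 0.1, -0.6]
finger_gap: 23.5
[564.95354801 -71.87450763  37.93436604] [ 0.56812785  0.08072493 -0.63234301] [-0.04720906  0.03675939  0.04273889] 23.519738901665455
```

View pics/s11.png

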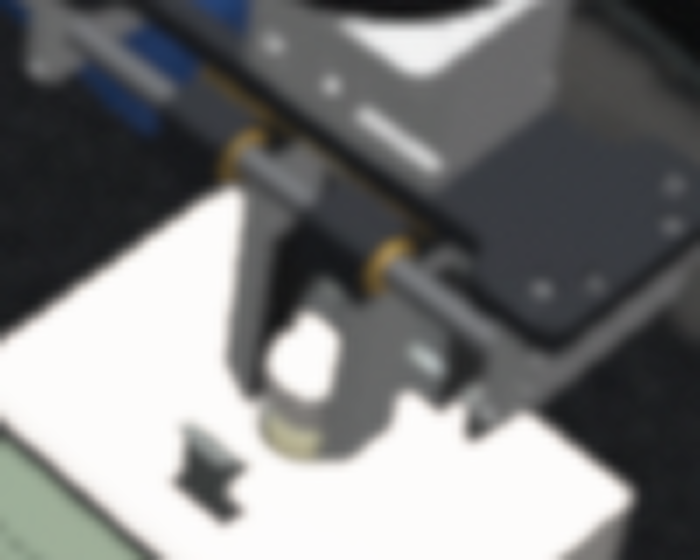

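```bash
python3 -m inch '{"grip":[-0.3,-0.1,-0.1,-0.1,-0.1,-0.1,-0.1,-0.1],"travel":[[0,0,0],[0,0,0],[0,0,0],[0,0,0],[0,0,0.5],[0,0,2.5],[0,0,5],[0,0,7.5]],"turn":[[0,0,0],[0,0,0],[0,0,0],[0,0,0],[0,0,0],[0,0,0],[0,0,0],[0,0,0]]}' 15
python3 - <<'E'
from h import *
s=manip.read_state();print(s['eef_pos'],s['wrist_force'],s['moment'],s['finger_gap'])
c,im,d=shot('wrist','w12',(200,110,440,290),3)
shot('scene','s12',(360,180,460,270),7)
vv,uu=np.mgrid[120:300,220:420]
P=np.array([pt(c,u,v,d[v,u],True) for u,v in zip(uu.ravel(),vv.ravel()) if d[v,u]>0])
m=(P[:,2]>85)&(P[:,2]<98)&(np.hypot(P[:,0]-565,P[:,1]+72)<14)
p=P[m];print(m.sum(),p.mean(0),(p.min(0)+p.max(0))/2,np.ptp(p,axis=0),np.median(p[:,2]))
E
```

```text
clock: 11.42
eef_pos: [564.9, -71.9, 114.1]
eef_rot: [3.141, -0.002, -3.01]
wrist_force: [0.1, -0.5, 0.4]
finger_gap: 42.3
[564.94287839 -71.86977912 114.11314576] [ 0.10038608 -0.53270026  0.39827305] [0.01071444 0.05490553 0.06854196] 42.25729408510726
687 [563.92976391 -72.0856183   91.02488426] [564.42670098 -72.49024958  89.16090609] [23.4517009  24.34447641  8.3141105 ] 91.30482543714288
```

View pics/w12.png

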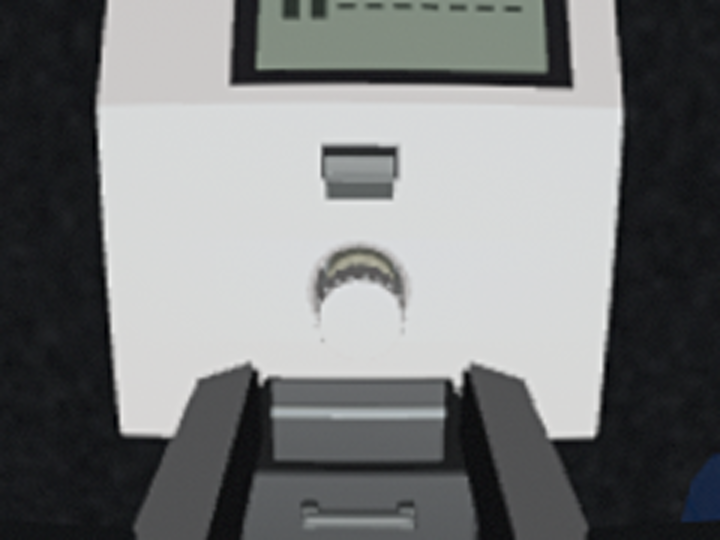

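View pics/s12.png

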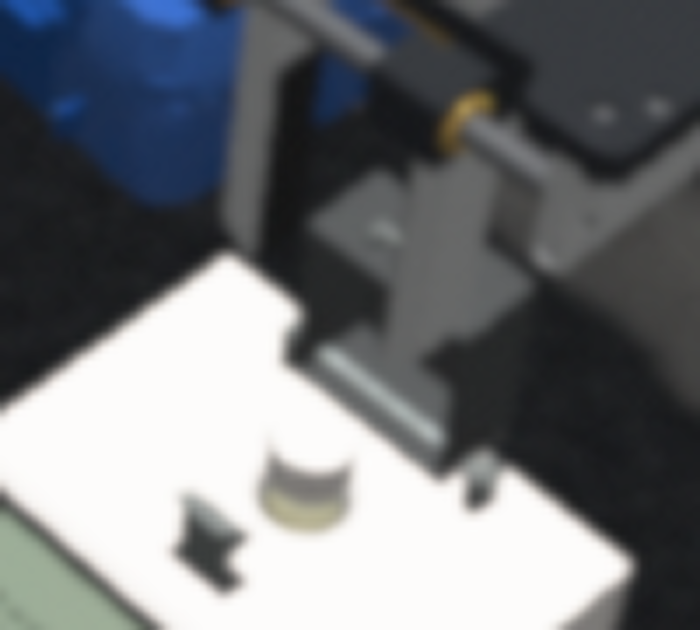

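Run:
```python
from h import *
im,d=manip.camera('top'); c=manip.calibration('top')
np.save('pics/top1.npy',d); cv2.imwrite('pics/top1.png',im[:,:,::-1])
for u in (330,355,380,405,430):
  print(u,[(v,*pt(c,u,v,d[v,u]).round(0)[[0,2]]) for v in (70,80,85,90,95,100,105,110,120,130,140,150)])
```

```text
330 [(70, np.float64(814.0), np.float64(253.0)), (80, np.float64(781.0), np.float64(264.0)), (85, np.float64(778.0), np.float64(244.0)), (90, np.float64(812.0), np.float64(148.0)), (95, np.float64(801.0), np.float64(141.0)), (100, np.float64(805.0), np.float64(101.0)), (105, np.float64(806.0), np.float64(66.0)), (110, np.float64(805.0), np.float64(31.0)), (120, np.float64(784.0), np.float64(4.0)), (130, np.float64(754.0), np.float64(-1.0)), (140, np.float64(719.0), np.float64(5.0)), (150, np.float64(690.0), np.float64(-4.0))]
355 [(70, np.float64(790.0), np.float64(295.0)), (80, np.float64(781.0), np.float64(263.0)), (85, np.float64(780.0), np.float64(239.0)), (90, np.float64(813.0), np.float64(146.0)), (95, np.float64(802.0), np.float64(138.0)), (100, np.float64(806.0), np.float64(98.0)), (105, np.float64(805.0), np.float64(64.0)), (110, np.float64(808.0), np.float64(24.0)), (120, np.float64(783.0), np.float64(4.0)), (130, np.float64(752.0), np.float64(-1.0)), (140, np.float64(718.0), np.float64(5.0)), (150, np.float64(688.0), np.float64(-0.0))]
380 [(70, np.float64(872.0), np.float
[... 868 characters left out ...]
at64(781.0), np.float64(4.0)), (130, np.float64(579.0), np.float64(452.0)), (140, np.float64(558.0), np.float64(455.0)), (150, np.float64(542.0), np.float64(445.0))]
430 [(70, np.float64(788.0), np.float64(294.0)), (80, np.float64(781.0), np.float64(258.0)), (85, np.float64(779.0), np.float64(235.0)), (90, np.float64(811.0), np.float64(144.0)), (95, np.float64(801.0), np.float64(133.0)), (100, np.float64(808.0), np.float64(87.0)), (105, np.float64(807.0), np.float64(55.0)), (110, np.float64(803.0), np.float64(27.0)), (120, np.float64(779.0), np.float64(5.0)), (130, np.float64(580.0), np.float64(447.0)), (140, np.float64(558.0), np.float64(454.0)), (150, np.float64(543.0), np.float64(440.0))]
```

```bash
python3 -m inch '{"grip":[-0.1,-0.1,-1,-1,-1,-1,-1],"travel":[[0,0,3],[2,0.2,4],[6,0.8,4],[8.2,1.07,4],[8.2,1.07,3],[8.2,1.07,3],[8.2,1.07,3]],"turn":[[0,0,0],[0,0,0],[0,0,0],[0,0,0],[0,0,0],[0,0,0],[0,0,0]]}' 15
python3 - <<'E'
from h import *
s=manip.read_state();print(s['eef_pos'],s['eef_rot'],s['wrist_force'],s['finger_gap'])
c,im,d=shot('wrist','w13',(200,90,440,290),3)
shot('scene','s13',(350,110,500,250),5)
for u in (310,):
  print(u,[(v,*pt(c,u,v,d[v,u],True).round(0)) for v in range(130,260,6)])
E
```

```text
clock: 12.45
eef_pos: [646.9, -61.5, 144.0]
eef_rot: [3.142, -0.0, -3.01]
wrist_force: [-0.3, 0.2, 1.1]
finger_gap: 0.3
[646.94886272 -61.46610395 144.00238335] [ 3.14151206e+00 -4.12466173e-04 -3.00980129e+00] [-0.31805207  0.24214321  1.08835811] 0.26102628035782066
310 [(130, np.float64(583.0), np.float64(-79.0), np.float64(67.0)), (136, np.float64(589.0), np.float64(-78.0), np.float64(68.0)), (142, np.float64(587.0), np.float64(-76.0), np.float64(141.0)), (148, np.float64(591.0), np.float64(-76.0), np.float64(141.0)), (154, np.float64(594.0), np.float64(-75.0), np.float64(147.0)), (160, np.float64(599.0), np.float64(-75.0), np.float64(142.0)), (166, np.float64(604.0), np.float64(-74.0), np.float64(142.0)), (172, np.float64(608.0), np.float64(-74.0), np.float64(142.0)), (178, np.float64(612.0), np.float64(-73.0), np.float64(142.0)), (184, np.float64(650.0), np.float64(-73.0), np.float64(1.0)), (190, np.float64(658.0), np.float64(-72.0), np.float64(0.0)), (196, np.float64(666.0), np.float64(-71.0), np.float64(-1.0)), (202, np.float64(673.0), np.float64(-70.0), np.float64(1.0)), (208, np.float64(680.0), np.float64(-69.0), np.float64(1.0)), (214, np.float64(688.0), np.float64(-68.0), np.float64(0.0)), (220, np.float64(695.0), np.float64(-67.0), np.float64(1.0)), (226, np.float64(703.0), np.float64(-66.0), np.float64(1.0)), (232, np.float64(712.0), np.float64(-65.0), np.float64(-0.0)), (238, np.float64(638.0), np.float64(-68.0), np.float64(188.0)), (244, np.float64(638.0), np.float64(-68.0), np.float64(196.0)), (250, np.float64(638.0), np.float64(-68.0), np.float64(204.0)), (256, np.float64(637.0), np.float64(-68.0), np.float64(213.0))]
```

View pics/w13.png

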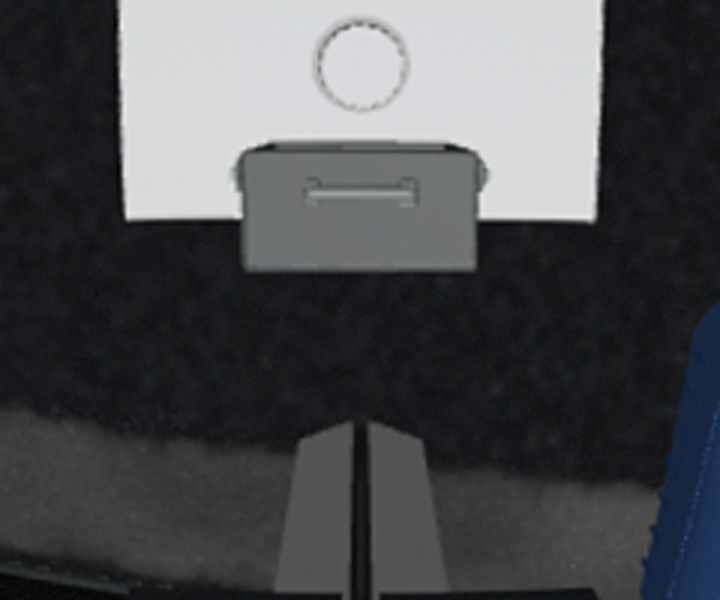

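View pics/s13.png

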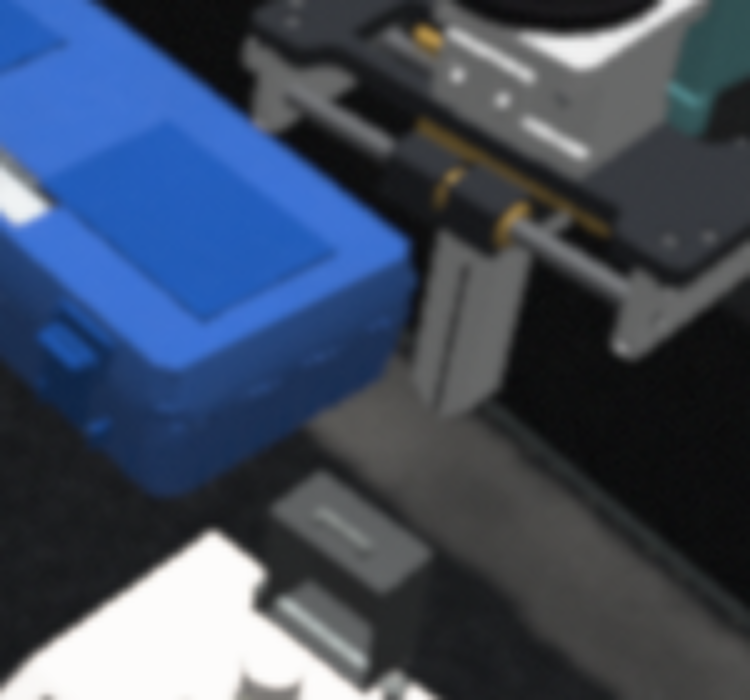

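```bash
python3 -m inch '{"grip":[-1,-1,-1,-1,-1],"travel":[[0,0,-2],[0,0,-4.5],[0,0,-5.8],[-1,-0.13,-5.8],[-2,-0.26,-5.8]],"turn":[[0,0,0],[0,0,0],[0,0,0],[0,0,0],[0,0,0]]}' 15; python3 -m inch '{"grip":[-1,-1,-1],"travel":[[-0.5,-0.06,0],[-1,-0.13,0],[-1.4,-0.18,0]],"turn":[[0,0,0],[0,0,0],[0,0,0]]}' 15;  python3 - <<'E'
from h import *
c,im,d=shot('wrist','w14',(200,90,440,290),3)
E
```

```text
clock: 13.18
eef_pos: [626.9, -64.2, 87.5]
eef_rot: [-3.141, 0.002, -3.01]
wrist_force: [-0.0, -0.1, 1.0]
finger_gap: 0.3
clock: 13.55
eef_pos: [613.1, -66.1, 88.2]
eef_rot: [-3.141, 0.003, -3.01]
wrist_force: [1.0, -0.8, 3.3]
finger_gap: 0.4
```

View pics/w14.png

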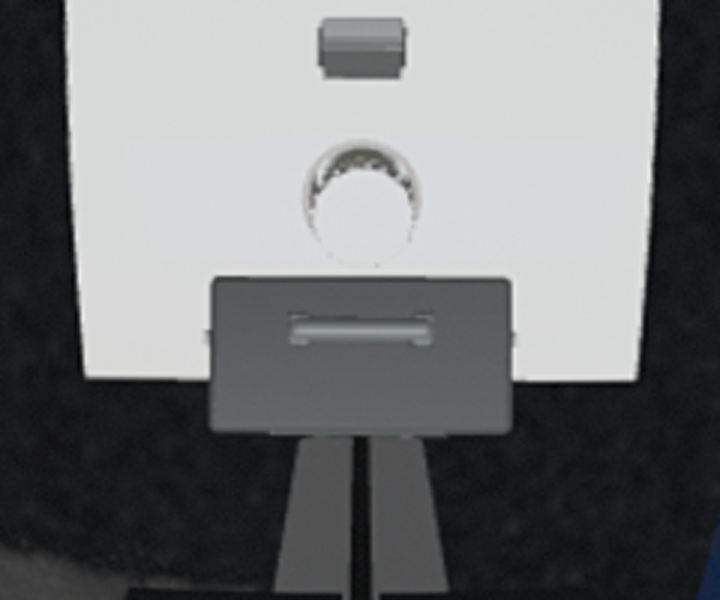

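```bash
python3 -m inch '{"grip":[-1,-1,-1,-1],"travel":[[-0.6,-0.08,0],[-1.2,-0.16,0],[-1.8,-0.23,0],[-2.4,-0.31,0]],"turn":[[0,0,0],[0,0,0],[0,0,0],[0,0,0]]}' 15; python3 -m inch '{"grip":[-1,-1,-1],"travel":[[-0.6,-0.08,0],[-1.2,-0.16,0],[-1.6,-0.2,0]],"turn":[[0,0,0],[0,0,0],[0,0,0]]}' 15;  python3 - <<'E'
from h import *
c,im,d=shot('wrist','w15',(200,90,440,290),3)
shot('scene','s15',(350,150,470,270),5)
E
```

```text
clock: 14.1
eef_pos: [588.2, -69.3, 87.8]
eef_rot: [-3.141, 0.002, -3.01]
wrist_force: [1.7, 1.0, 0.4]
finger_gap: 0.3
clock: 14.48
eef_pos: [571.8, -71.4, 87.9]
eef_rot: [-3.141, 0.002, -3.01]
wrist_force: [2.0, -0.7, 0.6]
finger_gap: 0.5
```

View pics/w15.png

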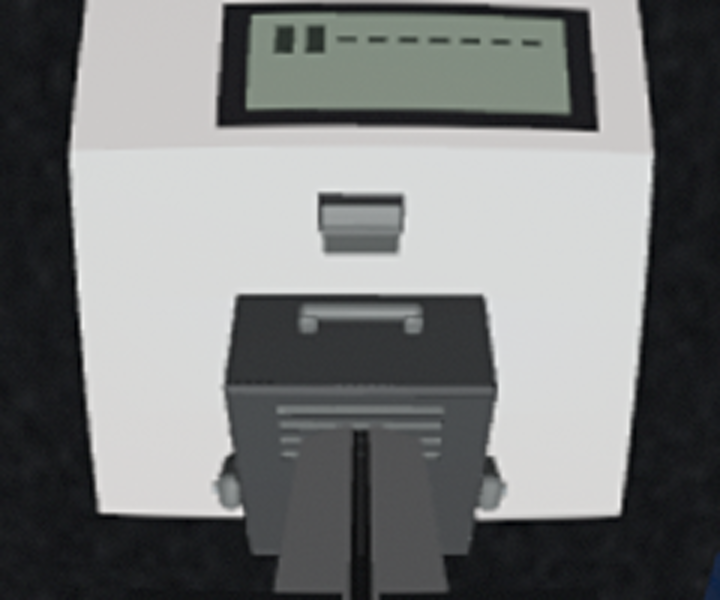

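View pics/s15.png

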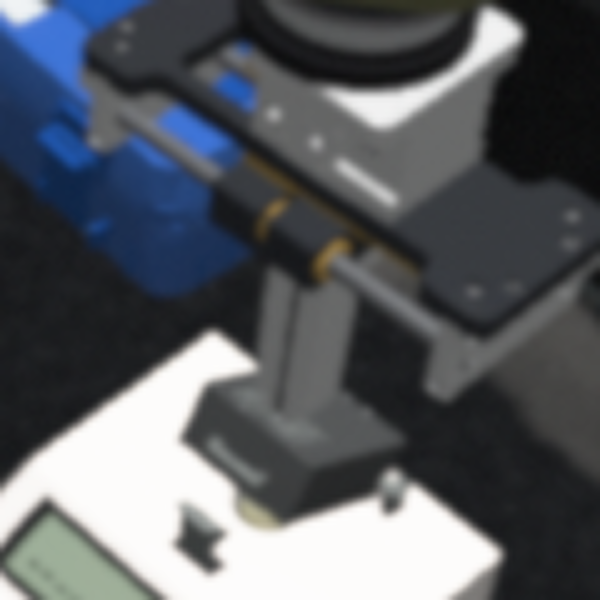

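```bash
python3 -m inch '{"grip":[-1,-1,-1,-1,-1],"travel":[[-0.5,-0.05,-0.2],[-1.04,-0.1,-0.5],[-1.3,-0.14,-0.85],[-1.58,-0.17,-1.2],[-1.58,-0.17,-1.2]],"turn":[[0,0,0],[0,0,0],[0,0,0],[0,0,0],[0,0,0]]}' 15;  python3 - <<'E'
from h import *
c,im,d=shot('wrist','w16',(200,90,440,290),3)
shot('scene','s16',(350,150,470,270),5)
E
```

```text
clock: 15.2
eef_pos: [555.6, -73.1, 75.5]
eef_rot: [-3.141, 0.001, -3.01]
wrist_force: [1.6, -0.1, 0.8]
finger_gap: 0.6
```

View pics/w16.png

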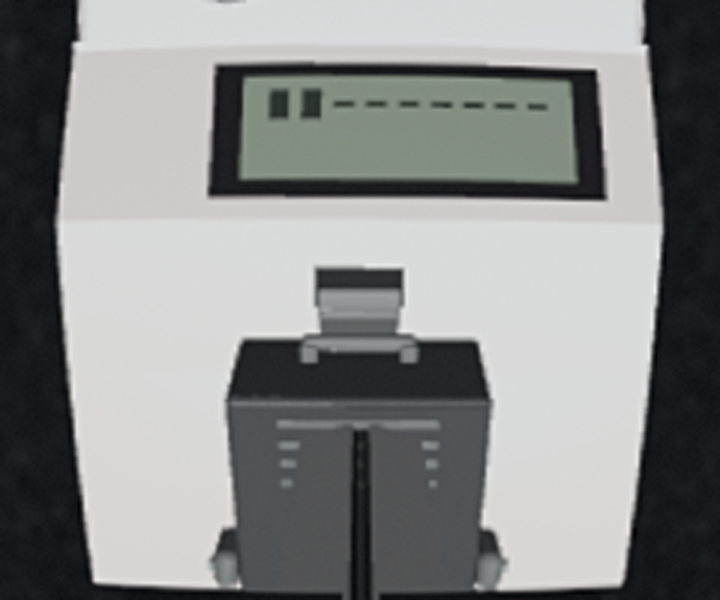

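View pics/s16.png

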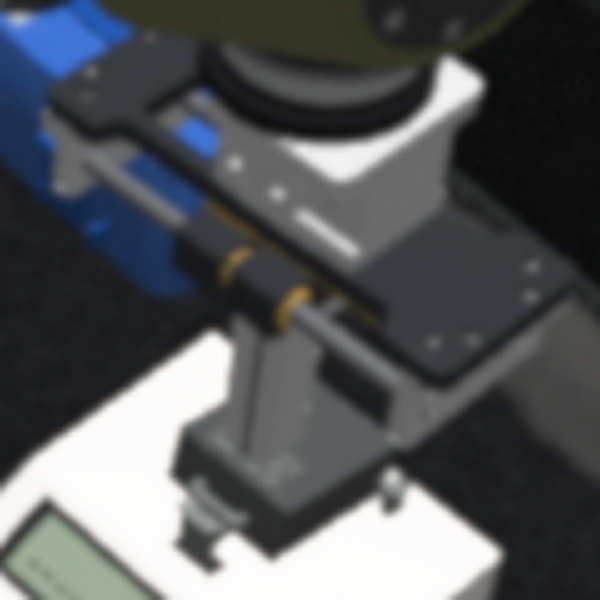

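```bash
python3 -m inch '{"grip":[-1,-1,-1],"travel":[[-0.16,-0.02,-0.3],[-0.3,-0.05,-0.55],[-0.3,-0.05,-0.55]],"turn":[[0,0,0],[0,0,0],[0,0,0]]}' 15; python3 -m inch '{"grip":[-1,-1],"travel":[[-0.06,-0.01,-0.1],[-0.06,-0.01,-0.1]],"turn":[[0,0,0],[0,0,0]]}' 15; python3 -m inch '{"grip":[-1,-1],"travel":[[-0.06,-0.01,-0.1],[-0.06,-0.01,-0.1]],"turn":[[0,0,0],[0,0,0]]}' 15
```

```text
clock: 15.68
eef_pos: [553.1, -73.5, 70.4]
eef_rot: [-3.141, 0.002, -3.01]
wrist_force: [3.2, 0.4, 2.7]
finger_gap: 0.8
clock: 15.92
eef_pos: [553.0, -73.5, 69.9]
eef_rot: [-3.141, 0.004, -3.01]
wrist_force: [2.9, 1.7, 6.1]
finger_gap: 0.2
clock: 16.18
eef_pos: [552.7, -73.6, 69.1]
eef_rot: [-3.141, 0.004, -3.01]
wrist_force: [2.8, 1.5, 4.3]
finger_gap: 0.3
```

```bash
for i in 1; do python3 -m inch '{"grip":[-1,-1],"travel":[[-0.03,0,-0.12],[-0.03,0,-0.12]],"turn":[[0,0,0],[0,0,0]]}' 15;  python3 -m inch '{"grip":[-1,-1],"travel":[[-0.03,0,-0.12],[-0.03,0,-0.12]],"turn":[[0,0,0],[0,0,0]]}' 15; done
python3 - <<'E'
from h import *
c,im,d=shot('wrist','w17',(200,90,440,290),3)
shot('scene','s17',(350,150,470,270),5)
E
```

```text
clock: 16.42
eef_pos: [551.7, -73.6, 67.2]
eef_rot: [-3.141, 0.003, -3.01]
wrist_force: [-1.0, 0.2, -1.6]
finger_gap: 0.5
clock: 16.68
eef_pos: [551.4, -73.6, 66.1]
eef_rot: [-3.141, 0.003, -3.01]
wrist_force: [-0.1, -0.4, 3.5]
finger_gap: 0.2
```

View pics/w17.png

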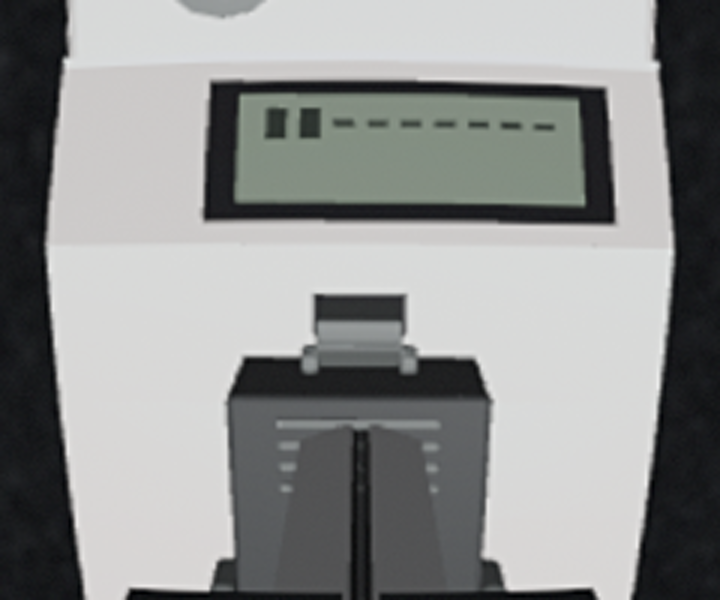

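View pics/s17.png

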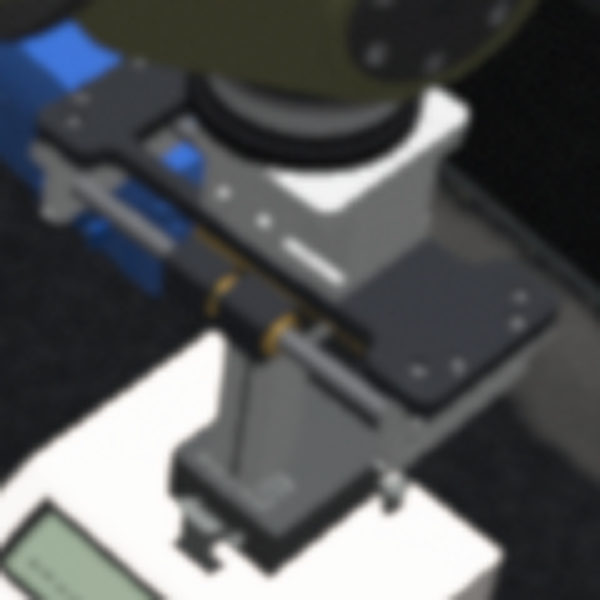

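```bash
python3 -m inch '{"grip":[-1,-1],"travel":[[0,0,-0.1],[0,0,-0.1]],"turn":[[0,0,0],[0,0,0]]}' 15;  python3 -m inch '{"grip":[-1,-1],"travel":[[0,0,-0.1],[0,0,-0.1]],"turn":[[0,0,0],[0,0,0]]}' 15
```

```text
clock: 17.02
eef_pos: [551.4, -73.7, 65.8]
eef_rot: [-3.141, 0.003, -3.01]
wrist_force: [-3.9, 0.8, 11.7]
finger_gap: 0.5
clock: 17.27
eef_pos: [551.4, -73.7, 65.7]
eef_rot: [-3.141, 0.003, -3.01]
wrist_force: [-5.2, 1.1, 14.0]
finger_gap: 0.3
```

```bash
python3 -m inch '{"grip":[-1,-1],"travel":[[-0.06,0,-0.1],[-0.06,0,-0.1]],"turn":[[0,0,0],[0,0,0]]}' 15
```

```text
clock: 17.52
eef_pos: [551.4, -73.8, 65.8]
eef_rot: [-3.14, 0.005, -3.01]
wrist_force: [-1.2, 1.4, 11.6]
finger_gap: 0.6
```

```bash
python3 -m inch '{"grip":[-1,-1],"travel":[[-0.06,0,-0.13],[-0.06,0,-0.13]],"turn":[[0,0,0],[0,0,0]]}' 15
```

```text
clock: 17.77
eef_pos: [551.4, -73.8, 65.7]
eef_rot: [-3.14, 0.007, -3.01]
wrist_force: [-2.9, 1.8, 13.5]
finger_gap: 0.6
```

Run:
```python
from h import *
for i in range(1):
  s=manip.read_state();print(s['eef_pos'],s['wrist_force'],s['moment'])
c,im,d=shot('wrist','w18',(200,90,440,290),3)
s=manip.read_state();print(s['eef_pos'],s['wrist_force'],s['moment'])
```

```text
[551.44631667 -73.75659886  65.66212553] [-2.86308795  1.75086935 13.47412708] [0.30718166 0.44011165 0.01268972]
[551.44501339 -73.77429609  65.65852345] [-3.66553419  2.03468782 13.7944942 ] [0.29449632 0.4365227  0.0087234 ]
```

View pics/w18.png

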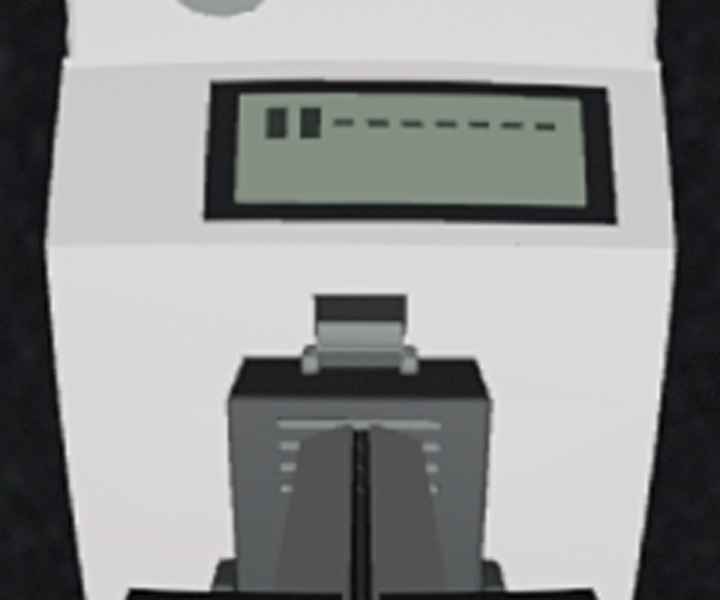

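```bash
python3 -m inch '{"grip":[-1,-1,-1,-1,-1],"travel":[[0,0,0.3],[-0.25,-0.04,0.3],[-0.4,-0.05,0.3],[-0.4,-0.05,0.1],[-0.4,-0.05,0]],"turn":[[0,0,0],[0,0,0],[0,0,0],[0,0,0],[0,0,0]]}' 15
```

```text
clock: 18.45
eef_pos: [547.1, -74.4, 65.8]
eef_rot: [-3.14, 0.006, -3.01]
wrist_force: [-7.4, 0.4, 12.7]
finger_gap: 0.4
```

```bash
python3 -m inch '{"grip":[-1,-1],"travel":[[0,0,-0.1],[0,0,-0.1]],"turn":[[0,0,0],[0,0,0]]}' 15; python3 -m inch '{"grip":[-1,-1],"travel":[[0,0,-0.1],[0,0,-0.1]],"turn":[[0,0,0],[0,0,0]]}' 15
```

```text
clock: 18.7
eef_pos: [547.0, -74.4, 65.7]
eef_rot: [-3.139, 0.006, -3.01]
wrist_force: [-6.5, 0.5, 13.7]
finger_gap: 0.3
clock: 18.95
eef_pos: [547.0, -74.5, 65.6]
eef_rot: [-3.139, 0.006, -3.01]
wrist_force: [-7.0, 0.7, 14.6]
finger_gap: 0.5
```

```bash
python3 -m inch '{"grip":[-1,-1,-1,-1,-1],"travel":[[0,0,0.3],[0,0,1],[0,0,3],[0,0,5],[0,0,6]],"turn":[[0,0,0],[0,0,0],[0,0,0],[0,0,0],[0,0,0]]}' 15
python3 - <<'E'
from h import *
c,im,d=shot('wrist','w19',(200,60,440,260),3)
shot('scene','s19',(350,150,470,270),5)
for v in range(150,240,8): print(v,pt(c,345,v,d[v,345],True).round(1))
E
```

```text
clock: 19.58
eef_pos: [547.4, -74.5, 126.7]
eef_rot: [-3.139, 0.007, -3.01]
wrist_force: [-0.0, -0.1, -0.1]
finger_gap: 0.5
150 [496.7 -58.9  64.7]
158 [503.9 -57.8  64.3]
166 [510.4 -57.1  68.6]
174 [517.7 -55.9  67.9]
182 [525.1 -54.7  67.3]
190 [532.7 -53.5  66.6]
198 [533.3 -55.2  90.9]
206 [537.6 -55.2  99.3]
214 [544.7 -54.   98.4]
222 [551.8 -52.8  98.1]
230 [558.3 -51.9  99.6]
238 [565.1 -50.8 100.5]
```

View pics/w19.png

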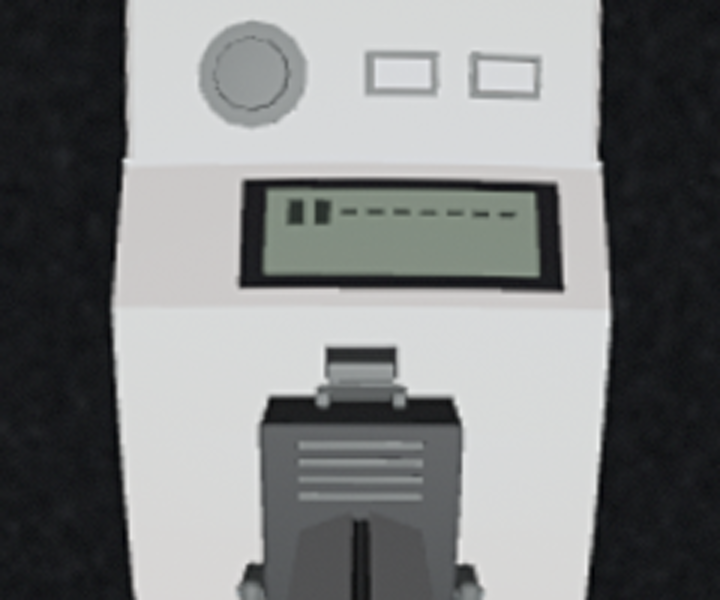

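View pics/s19.png

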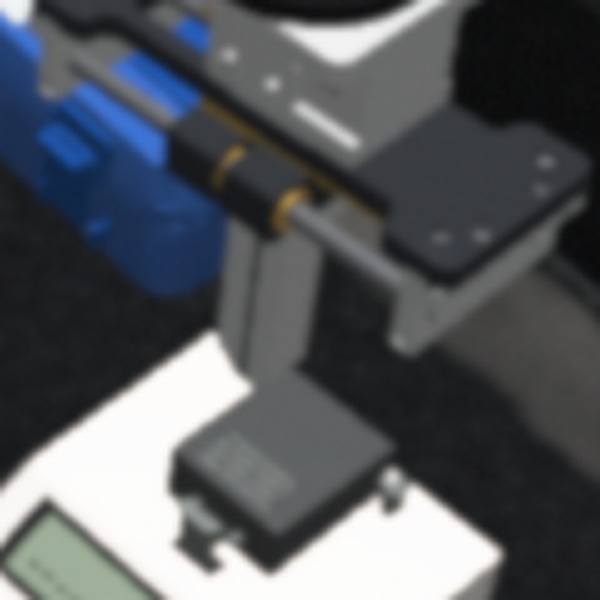

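```bash
python3 - <<'E'
from h import *
c=np.load('pics/w19_c.npy',allow_pickle=True).item(); d=np.load('pics/w19.npy')
print(atz(c,200+252/3,60+73/3,52.6,True), pt(c,284,84,d[84,284],True))
E
python3 -m inch '{"grip":[-1,-1,-1,-1,-1,-1],"travel":[[-4,-1.5,0],[-8,-4,-2],[-10.2,-4.7,-4],[-10.2,-4.7,-6],[-10.2,-4.7,-7.5],[-10.2,-4.7,-7.5]],"turn":[[0,0,0],[0,0,0],[0,0,0],[0,0,0],[0,0,0],[0,0,0]]}' 15
python3 - <<'E'
from h import *
s=manip.read_state();print(s['eef_pos'])
c,im,d=shot('wrist','w20',(200,110,440,290),3)
shot('scene','s20',(320,240,420,340),6)
E
```

```text
[ 445.02681809 -121.24231638   52.6       ] [ 444.78920057 -121.14413956   53.68169216]
clock: 20.42
eef_pos: [444.9, -121.2, 50.3]
eef_rot: [-3.14, 0.005, -3.009]
wrist_force: [-0.4, 1.4, 1.0]
finger_gap: 0.3
[ 444.93171191 -121.19141111   50.32784246]
```

View pics/w20.png

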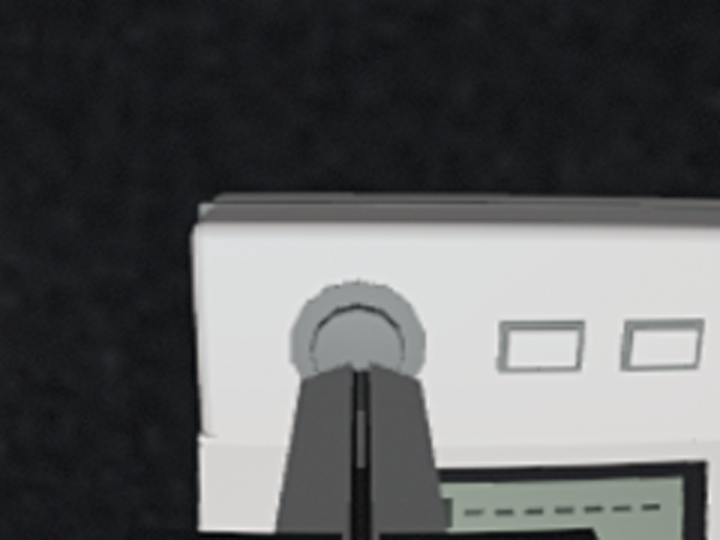

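View pics/s20.png

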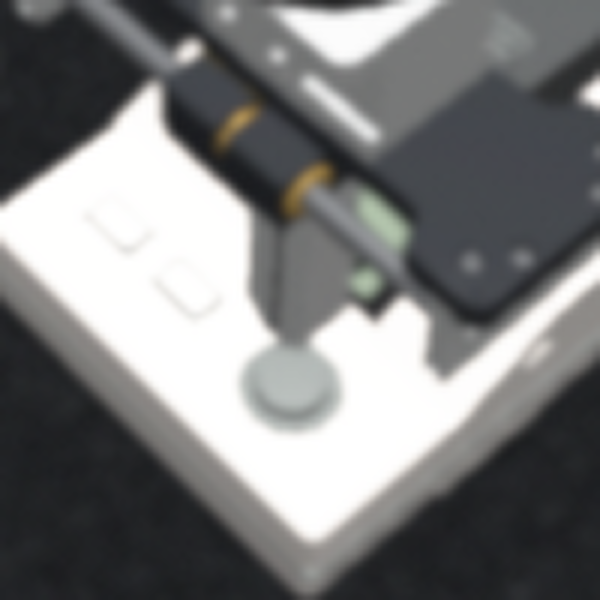

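```bash
python3 -m inch '{"grip":[-1,-1,-1,-1],"travel":[[0,0,-1],[0,0,-2],[0,0,-2.6],[0,0,-2.6]],"turn":[[0,0,0],[0,0,0],[0,0,0],[0,0,0]]}' 15;python3 -m inch '{"grip":[-1,-1],"travel":[[0,0,-0.15],[0,0,-0.2]],"turn":[[0,0,0],[0,0,0]]}' 15;python3 -m inch '{"grip":[-1,-1],"travel":[[0,0,-0.1],[0,0,-0.1]],"turn":[[0,0,0],[0,0,0]]}' 15
```

```text
clock: 21.02
eef_pos: [445.5, -121.4, 25.1]
eef_rot: [-3.139, 0.007, -3.009]
wrist_force: [0.5, 0.7, -0.5]
finger_gap: 0.3
clock: 21.28
eef_pos: [445.5, -121.4, 23.2]
eef_rot: [-3.139, 0.007, -3.009]
wrist_force: [0.3, 0.3, -0.3]
finger_gap: 0.3
clock: 21.52
eef_pos: [445.5, -121.4, 22.2]
eef_rot: [-3.139, 0.007, -3.009]
wrist_force: [-0.4, -0.6, -1.1]
finger_gap: 0.5
```

```bash
python3 -m inch '{"grip":[-1,-1],"travel":[[0,0,-0.1],[0,0,-0.1]],"turn":[[0,0,0],[0,0,0]]}' 15;python3 -m inch '{"grip":[-1,-1],"travel":[[0,0,-0.1],[0,0,-0.1]],"turn":[[0,0,0],[0,0,0]]}' 15;python3 -m inch '{"grip":[-1,-1],"travel":[[0,0,-0.07],[0,0,-0.07]],"turn":[[0,0,0],[0,0,0]]}' 15
```

```text
clock: 21.78
eef_pos: [445.5, -121.4, 21.2]
eef_rot: [-3.139, 0.007, -3.009]
wrist_force: [0.3, 0.2, -0.4]
finger_gap: 0.4
clock: 22.02
eef_pos: [445.6, -121.4, 20.2]
eef_rot: [-3.139, 0.007, -3.009]
wrist_force: [0.7, 1.4, 1.5]
finger_gap: 0.4
clock: 22.28
eef_pos: [445.6, -121.4, 19.6]
eef_rot: [-3.139, 0.007, -3.009]
wrist_force: [-2.0, 0.7, 3.5]
finger_gap: 0.6
```

Contact. I'll continue in small steps until the dome snaps.

```bash
python3 -m inch '{"grip":[-1,-1],"travel":[[0,0,-0.07],[0,0,-0.07]],"turn":[[0,0,0],[0,0,0]]}' 15;python3 -m inch '{"grip":[-1,-1],"travel":[[0,0,-0.07],[0,0,-0.07]],"turn":[[0,0,0],[0,0,0]]}' 15
```

```text
clock: 22.52
eef_pos: [445.6, -121.4, 18.9]
eef_rot: [-3.139, 0.007, -3.009]
wrist_force: [-1.4, -0.1, 3.2]
finger_gap: 0.6
clock: 22.78
eef_pos: [445.6, -121.4, 18.1]
eef_rot: [-3.139, 0.007, -3.009]
wrist_force: [0.6, 0.7, 1.0]
finger_gap: 0.4
```

```bash
python3 -m inch '{"grip":[-1,-1],"travel":[[0,0,-0.05],[0,0,-0.05]],"turn":[[0,0,0],[0,0,0]]}' 15;python3 -m inch '{"grip":[-1,-1],"travel":[[0,0,-0.04],[0,0,-0.04]],"turn":[[0,0,0],[0,0,0]]}' 15
```

```text
clock: 23.02
eef_pos: [445.5, -121.4, 17.5]
eef_rot: [-3.139, 0.007, -3.009]
wrist_force: [-1.3, -0.9, 1.8]
finger_gap: 0.3
clock: 23.28
eef_pos: [445.6, -121.4, 17.1]
eef_rot: [-3.139, 0.007, -3.009]
wrist_force: [-1.2, 1.2, 2.6]
finger_gap: 0.9
```

Run:
```python
from h import *
s=manip.read_state();print(s['eef_pos'],s['wrist_force'])
c,im,d=shot('wrist','w21',(200,110,440,290),3)
shot('scene','s21',(320,240,420,340),6)
```

```text
[ 445.56854839 -121.41493984   17.14129314] [-1.20534591  1.17823188  2.62646394]
```

View pics/w21.png

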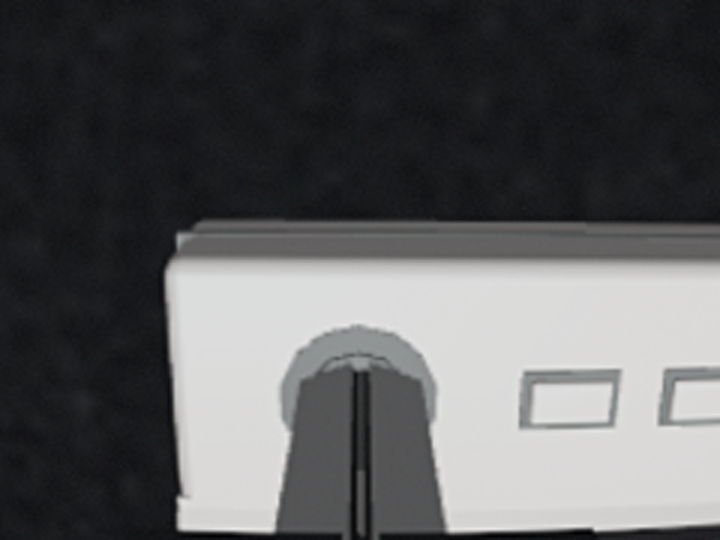

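```bash
python3 -m inch '{"grip":[-1,-1],"travel":[[0,0,-0.05],[0,0,-0.05]],"turn":[[0,0,0],[0,0,0]]}' 15
```

```text
clock: 23.62
eef_pos: [445.6, -121.4, 17.0]
eef_rot: [-3.139, 0.007, -3.009]
wrist_force: [-4.1, 1.0, 9.3]
finger_gap: 0.3
```

The force rose at the stop (9 N), after the peak and the drop before it, so the key went right down. Releasing.

```bash
python3 -m inch '{"grip":[-1,-1,-1,-1,-1,-1,-1],"travel":[[0,0,0.3],[0,0,1.5],[0,0,4],[0,0,8],[-3,2,12],[-6,3,14],[-6,3,14]],"turn":[[0,0,0],[0,0,0],[0,0,0],[0,0,0],[0,0,0],[0,0,0],[0,0,0]]}' 15
python3 - <<'E'
from h import *
s=manip.read_state();print(s['eef_pos'],s['wrist_force'])
c,im,d=shot('wrist','w22')
shot('scene','s22',(220,140,480,350),3)
cc,_,dd=shot('top','t22',(330,150,430,250),6)
from h import *
c2=np.load('pics/s22_c.npy',allow_pickle=True).item(); d2=np.load('pics/s22.npy')
for u,v in [(369,304),(398,241),(410,245)]: print(pt(c2,u,v,d2[v,u]).round(1))
E
```

```text
clock: 24.5
eef_pos: [385.4, -91.2, 159.0]
eef_rot: [-3.137, 0.011, -3.009]
wrist_force: [0.1, 0.1, 0.5]
finger_gap: 0.2
[385.3808561  -91.20037335 159.00446304] [0.07529342 0.09882509 0.47612875]
[ 445.8 -124.5   51.2]
[552.3 -68.8  99.6]
[565.8 -87.6  97.7]
```

View pics/s22.png

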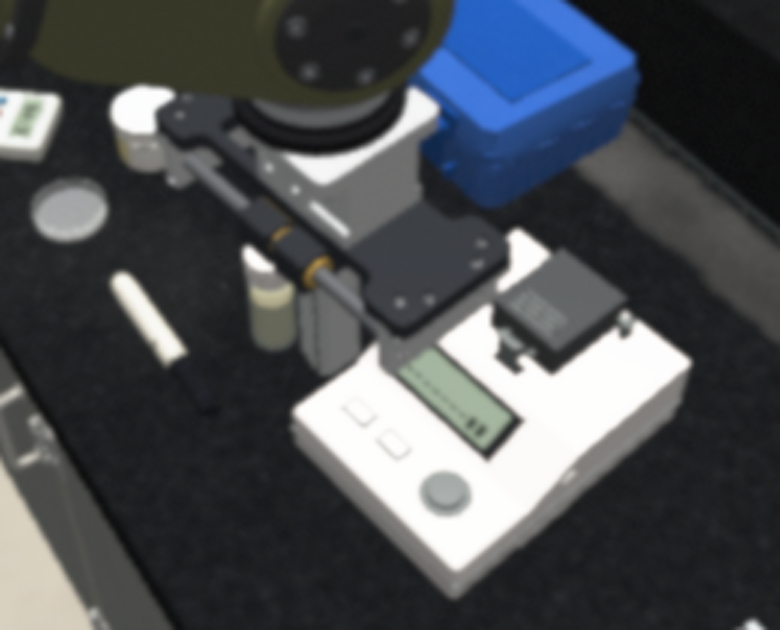

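View pics/w22.png

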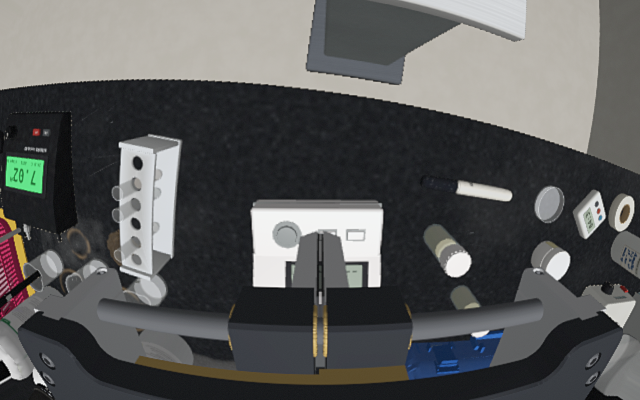

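```bash
python3 -c "
from cell import manip
print(manip.sign_off())"
```

```text
the job is handed in; nothing more can be done
None
```

I placed the cuvette in the well, shut the lid until its catch held, pressed and released the read key, and handed the job in at about 24.5 s.

**Cuvette:** I picked the smallest vial, 64 mm tall, and let it go in the well. Its cap top then measured z = 91.3 against 91.5 expected, so it is right down.

**Lid:** I pushed it over from behind and pressed it down. After I backed off it stayed level, with its top at z 98–100 (98.5 expected). I missed the click as it happened and pressed on the shut lid for a few more steps. The wrist force read at most about 16 N, under the 25 N limit.

**Key:** The force rose to about 3.5 N, then fell to 1–2 N as the dome snapped. Over roughly 3 mm of travel it met the stop at about 10 N, and I released it. It then measured z 51.2 in the scene camera, against 50.1 before the press.

**Checks that disagreed:**
- The fingertips sit about 33–36 mm above the reported TCP, so my first grasp closed above the cap without touching the cuvette. I corrected this from the camera depth and by contact.
- The peak I read at the key was below the stated 6 N, because forces are only reported at the end of each move. The drop and the stop confirm the snap.
- The photometer's display looked the same before and after the press.

The bystanders show no visible movement in the last pictures, and the gripper was clear of everything at hand-in.

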